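Decant the cedar balls and nest the tins on the turntable

TASK

Put this dressing-room shelf in order: nest all the open loaf tins that are there on the bamboo turntable, setting down the largest near its middle first and then dropping in each next smaller one so that it sits flat on the floor of the one before. One tin still holds cedar balls: before it joins the nest, tip them all into the empty honey jar, and close the jar with its wooden lid, fully home. Keep the jar standing, and leave the perfume bottle, the bottle cap and the round lidded tin where they are.

Things in the scene. Friction and masses are not known exactly. Their poses are not given: they have to be found in the camera images.
- tin_A: Largest of the graded open aluminium loaf tins: mouth 140 x 70 mm outside, 56 mm high, floor 116 mm long; walls and floor 2.5 mm; long sides upright and flat, short ends flared 12 degrees. Origin: centre of its underside; x along it, y across, z up. Empty. 
- tin_B: Second largest of the graded open aluminium loaf tins (may be absent): mouth 126 x 60 mm outside, 54 mm high, floor 103 mm long; walls and floor 2.5 mm; long sides upright and flat, short ends flared 12 degrees. Origin: centre of its underside; x along it, y across, z up. Empty. In the next size up: play 2.5 mm each side, 4.5 mm each end; underside then 2.5 mm, rim 0.5 mm above that one's.
- tin_C: Middle (third) size of the graded open aluminium loaf tins: mouth 112 x 50 mm outside, 52 mm high, floor 90 mm long; walls and floor 2.5 mm; long sides upright and flat, short ends flared 12 degrees. Origin: centre of its underside; x along it, y across, z up. Holds the balls. In the next size up: play 2.5 mm each side, 4.5 mm each end; underside then 2.5 mm, rim 0.5 mm above that one's.
- tin_D: Fourth of the graded open aluminium loaf tins (may be absent): mouth 98 x 40 mm outside, 50 mm high, floor 77 mm long; walls and floor 2.5 mm; long sides upright and flat, short ends flared 12 degrees. Origin: centre of its underside; x along it, y across, z up. Empty. In the next size up: play 2.5 mm each side, 4.5 mm each end; underside then 2.5 mm, rim 0.5 mm above that one's.
- tin_E: Smallest of the graded open aluminium loaf tins (may be absent): mouth 84 x 30 mm outside, 48 mm high, floor 64 mm long; walls and floor 2.5 mm; long sides upright and flat, short ends flared 12 degrees. Origin: centre of its underside; x along it, y across, z up. Empty. In the next size up: play 2.5 mm each side, 4.5 mm each end; underside then 2.5 mm, rim 0.5 mm above that one's.
- ball1: A cedar wood ball, 21 mm across, origin at its centre. Starts in the middle-size tin; four to six of the six balls are present.
- ball2: A cedar wood ball, 21 mm across, origin at its centre. Starts in the middle-size tin; four to six of the six balls are present.
- ball3: A cedar wood ball, 21 mm across, origin at its centre. Starts in the middle-size tin; four to six of the six balls are present.
- ball4: A cedar wood ball, 21 mm across, origin at its centre. Starts in the middle-size tin; four to six of the six balls are present.
- ball5: A cedar wood ball, 21 mm across, origin at its centre. Starts in the middle-size tin; four to six of the six balls are present.
- ball6: A cedar wood ball, 21 mm across, origin at its centre. Starts in the middle-size tin; four to six of the six balls are present.
- jar: Empty honey jar of clear glass, standing loose: 88 mm across, 92 mm high, floor 6 mm, round mouth 76 mm across inside and 84 mm outside. Origin at the centre of its underside, z up through the mouth.
- jar_rim (a point): Centre of the jar's mouth at the height of its rim (92 mm above the jar's underside).
- lid: The jar's wooden lid: round plug 68 mm across and 10 mm deep below a disc 90 mm across and 8 mm thick, with a knob on top 24 mm across and 22 mm tall (top 40 mm above the plug's underside). Starts plug down on the shelf. Origin at the centre of the plug's underside, z up through the knob. On the jar the plug sits in the mouth and the disc rests on the rim.
- turntable_top (a point): Centre of the top of the bamboo lazy susan, a flat disc 220 mm across, 36 mm above the shelf, whose base is fixed. The disc turns freely with slight friction; this point does not turn or move.
- perfume: Bystander: block-shaped glass perfume bottle with metal press-button sprayer, 34 x 60 mm, 98 mm tall, loose. Origin at the centre of its underside.
- cap: Bystander: black plastic bottle cap, 38 mm across, 18 mm high, loose. Origin at the centre of its underside.
- salve: Bystander: closed round aluminium tin, 56 mm across, 33 mm high, loose. Origin at the centre of its underside.

How it is judged (in metres and radians):
On the way, in this order (a step that is already met when the one before it is completed fails the run):
1. the largest tin stands on the turntable, near its middle (horizontal distance between tin_A and turntable_top below 0.045 m and z of tin_A in the frame of turntable_top between -0.006 and 0.006 m and angle between tin_A's own z axis and vertical below 0.1 rad), for 0.2 s.
2. the second largest tin, if present, is seated in the largest (distance between tin_B and tin_A below 0.014 m and angle between tin_B's own z axis and vertical below 0.12 rad), for 0.2 s.
3. the balls are in the jar and the middle tin is seated in the nest (distance between tin_C and tin_A below 0.022 m and angle between tin_C's own z axis and vertical below 0.12 rad and horizontal distance between each of ball1, ball2, ball3, ball4, ball5, ball6 and jar below 0.04 m and z of ball1 in the frame of jar between 0 and 0.085 m and z of ball2 in the frame of jar between 0 and 0.085 m and z of ball3 in the frame of jar between 0 and 0.085 m and z of ball4 in the frame of jar between 0 and 0.085 m and z of ball5 in the frame of jar between 0 and 0.085 m and z of ball6 in the frame of jar between 0 and 0.085 m), for 0.2 s.
4. the fourth tin, if present, is seated in the middle tin (distance between tin_D and tin_C below 0.022 m and angle between tin_D's own z axis and vertical below 0.12 rad), for 0.2 s.
5. the smallest tin, if present, is seated in the nest (distance between tin_E and tin_C below 0.022 m and angle between tin_E's own z axis and vertical below 0.12 rad), for 0.2 s.
At the end, for the whole second after the job is handed in: Largest tin level on the turntable, within 45 mm of its centre; each other tin present seated level in the nest (underside centres within 14 mm for the second, 22 mm for the others); every ball in the upright jar; the lid level on the jar, plug in the mouth, centred within 8 mm (all of step 1 and all of step 2 and all of step 3 and all of step 4 and all of step 5 and horizontal distance between lid and jar_rim below 0.008 m and z of lid in the frame of jar_rim below -0.006 m and angle between each of lid, jar's own z axis and vertical below 0.1 rad); the robot touches nothing.
It fails at once if the honey jar is tipped over (angle between jar's own z axis and vertical above 0.7 rad).
It fails at once if the perfume bottle, the bottle cap or the round lidded tin is moved more than 5 cm or the perfume bottle knocked over (distance of any of perfume, cap, salve from where it was at the start of the episode above 0.05 m or angle between perfume's own z axis and vertical above 0.7 rad).
Of tin_B, tin_D, tin_E only 2 to 3 are there at a start; the rules pass over those that are not, and their reading is None.
Of ball1, ball2, ball3, ball4, ball5, ball6 only 4 to 6 are there at a start; the rules pass over those that are not, and their reading is None.
At some moment in a run one of tin_A, tin_B, tin_D, tin_E may be knocked a few centimetres aside while the robot is not near it.
It also fails if it takes over 200 s, if anything falls off the work surface, if the arm or the gripper's body presses on something with over 40 N, if the wrist force passes 120 N, or if a joint passes its speed limit or range.

ROBOT

A 6-joint arm with a two-finger parallel gripper is mounted at the origin on the work surface. World frame = base frame: x ahead of the robot, y to its left, z up, the work surface at z = 0. Lengths are in m, angles in degrees, forces in N, time in s.
With the tool pointing down it reaches from about 0.3 to 0.875 m from the base axis. Payload 6.4 kg.
Tool frame: the origin (TCP) lies midway between the tips of the shut fingers; the grasp point (between the pads) lies 19 mm behind it; z points along the fingers, y is the line along which they close (so a half turn about z gives the same grasp; the last joint's range is limited). The gripper opens to 88 mm and grips with 3 to 60 N. Pads are 18 mm wide; open, the fingers measure 123 mm over their backs; the gripper's body (75 mm by 187 mm) begins 45 mm behind the grasp point.
Start: joints at [-76.507, 10.359, 92.074, -0, 77.567, -11.82], TCP at [0.246, -0.52, 0.239] pointing down, gripper open.
Joint ranges: [-171.53, 171.53], [-51.25, 118.39], [17.06, 147.69], [-65.23, 245.23], [0, 150.52], [-178.68, 178.68]. Speed limits (degrees/s): [147.25, 147.25, 172.46, 180, 180, 180].

INTERFACE

Orientations are given as a 3x3 rotation matrix whose columns are the frame's x, y, z axes.
In Python, from bench import telemetry, capture, finish_job gives the robot as it stands. The module is installed in compiled form; this text tells all that it offers.
- The arm moves only by the tool apply_moves, never from a script. Its argument "series" is a list that holds one entry, the list of rows, each a list of 7 numbers: the opening, from -1 (shut) to 1 (fully open), then the shift along the tool's x, y, z in units of 0.1 m (1.0 is 0.1 m), then the turn, a rotation vector about the tool's x, y, z in units of pi/2 rad (1.0 is pi/2 rad). A call has 1 to 20 rows; each row is the pose to reach, as a shift and turn from the pose commanded when the call began, along the tool's axes at that moment; what a row does not reach only later rows make up. A row lasts 1/8 s, in which the tool goes at most 62.5 mm and 10.7 degrees, less where a joint would pass 70% of its speed; a pose out of reach is approached as far as the arm can. A call with a number of a shift or a turn outside -1 to 1 is refused whole. A call with a gripper value outside its range is refused whole. The fingers move at their own pace and stop on an object; "newtons" is the grip in N (left out, the last holds). Time passes only in rows, so rows that repeat a pose let the fingers close. It gives the time, the measured TCP pose, the force, the opening and the grip force at its end, in the units of the state.
- telemetry.sense(): the state, without advancing time (a new reading comes with each control period).
- capture(name): name is "side" or "top" or "wrist"; returns a dict with "frame" (400x640x3 uint8, blue, green, red), "fx", "fy", "cx", "cy" (pixels), "view" (4x4, takes a point from world to camera coordinates). Camera axes: x right, y up, looking along -z (the intrinsics and any distortion apply to the point x, -y, -z); pixel columns grow to the right and rows downward; lengths in m; the calibration is good to about 2 mm. A picture is of the moment at which its call begins. There is no depth.
- finish_job(): hands the job in; it is judged then, once.
The state is a dict: "clock": time; "joint_positions": joint angles; "dq": joint speeds; "joint_torque": joint torques, N m; "position": TCP position; "orientation": TCP orientation; "wrist_force": force on the tool from outside, world axes, zero at the start; "moment": the same for the moment, N m; "finger_gap": opening from 0.0 (shut) to 1.0 (fully open); "grasp_force": force on a finger pad.
Only numpy, scipy, OpenCV 4.12 (cv2) and the standard library are available. Lean on these libraries where they do the work, as an engineer would, in place of code of your own. Each camera call takes 0.05 s, during which the arm holds its last target. There are 200 camera calls.

## Working session

There is one attempt and no reset: what is moved stays moved. The work goes in short steps, Python scripts to look and compute and a tool call to move; the robot and the scene stay as the last step left them, time stands still between calls to the robot, and variables do not carry over. Pictures are saved under pics/ and viewed, at most 14 in all, crops included, and the job is handed in when it is done.

Besides the shell and the picture viewer there is one more tool, called by a JSON object that holds its "name" and its "arguments", one argument or row to a line. apply_moves: Moves the arm, as the interface text tells. Its arguments: {"type":"object","properties":{"series":{"type":"array","items":{"type":"array","items":{"type":"array","items":{"type":"number","minimum":-1,"maximum":1}}}},"newtons":{"type":"number"}},"required":["series"]}

```bash
mkdir -p pics; cat > h.py <<'E'
import numpy as np, cv2
from bench import telemetry, capture, finish_job
def snap(cam,name):
    c=capture(cam); cv2.imwrite(f'pics/{name}.png',c['frame']); np.savez(f'pics/{name}.npz',**{k:np.array(v) for k,v in c.items()}); return c
def load(name): return dict(np.load(f'pics/{name}.npz'))
def pix2w(c,u,v,z):
    V=np.array(c['view']); R=V[:3,:3]; t=V[:3,3]
    o=-R.T@t; d=R.T@np.array([(u-c['cx'])/c['fx'],-(v-c['cy'])/c['fy'],-1.0])
    return o+d*(z-o[2])/d[2]
def w2pix(c,p):
    V=np.array(c['view']); q=V[:3,:3]@np.array(p)+V[:3,3]
    return c['cx']+c['fx']*q[0]/-q[2], c['cy']+c['fy']*(-q[1])/-q[2]
E
python3 - <<'E'
from h import *
for n in('top','side'):
    c=snap(n,n+'0'); print({k:(np.round(v,3).tolist()) for k,v in c.items() if k!='frame'})
print(telemetry.sense())
E
```

```text
{'fx': 449.766, 'fy': 449.766, 'cx': 320.548, 'cy': 197.909, 'view': [[0.009, -1.0, -0.011, 0.011], [0.992, 0.008, 0.123, -0.585], [-0.123, -0.012, 0.992, -1.325], [0.0, 0.0, 0.0, 1.0]]}
{'fx': 426.069, 'fy': 426.069, 'cx': 316.478, 'cy': 198.021, 'view': [[-0.786, -0.618, -0.014, 0.467], [0.304, -0.406, 0.862, -0.228], [-0.539, 0.673, 0.507, -0.915], [0.0, 0.0, 0.0, 1.0]]}
{'clock': 0.1, 'joint_positions': array([-7.65063073e+01,  1.03969676e+01,  9.21227735e+01, -2.11366390e-03,
        7.75666688e+01, -1.18203788e+01]), 'dq': array([-0.07996958, -0.14294444, -0.1577224 ,  0.02512807,  0.07316159,
       -0.07125118]), 'joint_torque': array([ 1.13382092e-03, -4.34818590e+01, -3.42694759e+01,  7.04218796e-02,
        3.40437389e-02, -4.99750206e-05]), 'position': array([ 0.24575334, -0.51933473,  0.23793339]), 'orientation': array([[ 9.03974211e-01,  4.27586805e-01, -3.86937043e-04],
       [ 4.27586893e-01, -9.03973077e-01,  1.45810028e-03],
       [ 2.73683773e-04, -1.48353426e-03, -9.99998862e-01]]), 'wrist_force': array([-0.15973286, -0.06613629,  0.33511746]), 'moment': array([ 0.01036705,  0.00811033, -0.01596824]), 'grasp_force': 0.0, 'finger_gap': 1.0019255059417813}
```

View pics/top0.png

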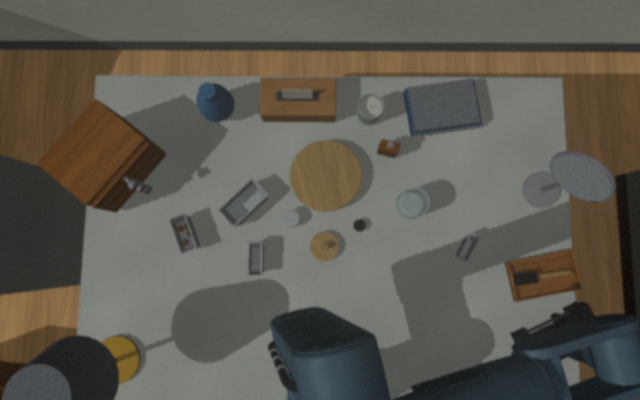

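View pics/side0.png

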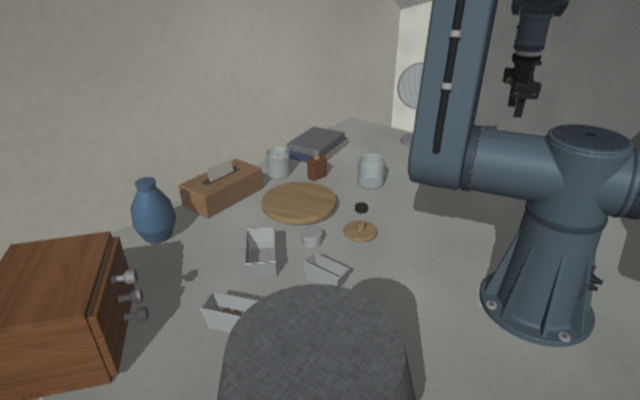

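The top view shows the turntable at (326,175), large tin (243,202), the ball tin (185,233), small tins at (256,257) and (467,246), jar (412,203), lid (325,245), cap (360,225), salve (291,217) and perfume (389,147). I'll enlarge this area.

```bash
python3 - <<'E'
from h import *
c=load('top0'); f=c['frame']
a=cv2.resize(f[175:285,160:320],None,fx=5,fy=5,interpolation=cv2.INTER_CUBIC)
b=cv2.resize(f[180:280,320:490],None,fx=4.7,fy=4.7,interpolation=cv2.INTER_CUBIC)
cv2.imwrite('pics/a.png',cv2.convertScaleAbs(a,alpha=1.4)); cv2.imwrite('pics/b.png',cv2.convertScaleAbs(b,alpha=1.4))
for n,u,v,z in [('tt',326,175,.036),('A',243,202,.056),('C',185,233,.052),('S1',256,257,.05),('S2',467,246,.05),('jar',412,203,.092),('lid',325,245,.018),('cap',360,225,.018),('salve',291,217,.033),('perf',389,147,.1)]:
    print(n,pix2w(c,u,v,z).round(3))
E
```

```text
tt [0.655 0.    0.036]
A [0.568 0.247 0.056]
C [0.474 0.418 0.052]
S1 [0.406 0.205 0.05 ]
S2 [ 0.443 -0.417  0.05 ]
jar [ 0.565 -0.249  0.092]
lid [0.443 0.001 0.018]
cap [ 0.505 -0.105  0.018]
salve [0.526 0.105 0.033]
perf [ 0.728 -0.183  0.1  ]
```

View pics/a.png

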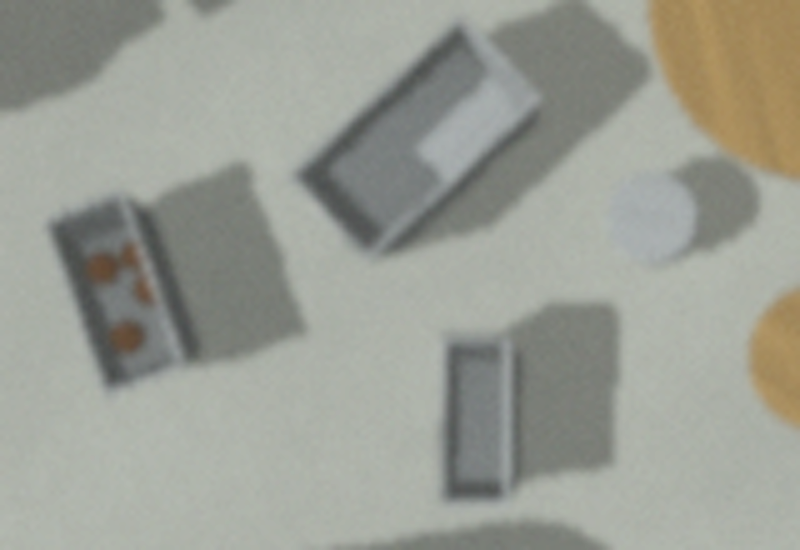

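View pics/b.png

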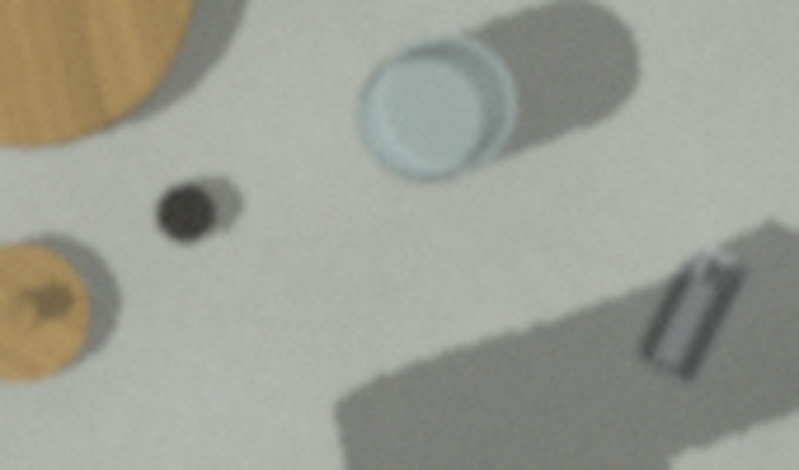

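Corners are read off the crops: the large tin has (300,175)…(377,252) and the other three are equally clear. Next I'll work out their sizes and poses.

```bash
cat >> h.py <<'E'
def tinfit(c,pts,z):
    P=np.array([pix2w(c,u,v,z)[:2] for u,v in pts]); m=P.mean(0)
    (cx,cy),(w,h),a=cv2.minAreaRect((P*1000).astype(np.float32))
    e=[(P[(i+1)%4]-P[i]) for i in range(4)]; L=[np.linalg.norm(x) for x in e]
    k=0 if L[0]+L[2]>L[1]+L[3] else 1
    d=e[k]-e[k+2]; return m.round(4),np.round(L,3),round(np.degrees(np.arctan2(d[1],d[0]))%180,1)
E
python3 - <<'E'
from h import *
c=load('top0')
A=lambda p:[(160+x/5,175+y/5) for x,y in p]; B=lambda p:[(320+x/4.7,180+y/4.7) for x,y in p]
print('A',tinfit(c,A([(300,175),(462,22),(540,97),(377,252)]),.056))
print('C',tinfit(c,A([(52,222),(125,195),(190,358),(110,388)]),.052))
print('D',tinfit(c,A([(446,338),(510,335),(513,495),(446,497)]),.05))
print('E',tinfit(c,B([(705,248),(745,262),(690,380),(642,355)]),.048))
# jar rim circle, turntable, lid
print('jar',pix2w(c,320+438/4.7,180+108/4.7,.092))
s=telemetry.sense(); print(s['joint_positions'],s['position'])
E
```

```text
A (array([0.5673, 0.2442]), array([0.132, 0.066, 0.133, 0.066]), np.float64(134.7))
C (array([0.474 , 0.4213]), array([0.046, 0.106, 0.05 , 0.106]), np.float64(23.0))
D (array([0.402 , 0.2055]), array([0.038, 0.094, 0.039, 0.093]), np.float64(2.1))
E (array([ 0.443 , -0.4205]), array([0.026, 0.083, 0.033, 0.079]), np.float64(151.0))
jar [ 0.56498622 -0.25262792  0.092     ]
[-7.65063073e+01  1.03969676e+01  9.21227735e+01 -2.11366390e-03
  7.75666688e+01 -1.18203788e+01] [ 0.24575334 -0.51933473  0.23793339]
```

```bash
cat > plan.py <<'E'
# plan(way): way = list of (pos, yaw, pitch[, grip, step_mm]); prints the rows of each call; keeps commanded pose in cmd.npz
from h import *
from scipy.spatial.transform import Rotation as Ro, Slerp
import sys
def Rt(yaw,pitch=0):  # tool down, x at yaw, then pitched about tool y by pitch deg
    return (Ro.from_euler('z',yaw,degrees=True)*Ro.from_matrix(np.diag([1,-1,-1.]))*Ro.from_euler('y',pitch,degrees=True))
def getcmd():
    try: d=np.load('cmd.npz'); return d['p'],Ro.from_matrix(d['R'])
    except FileNotFoundError: return np.array([.246,-.52,.239]),Rt(25.31)
def plan(way,g=1,save=True):
    p,R=getcmd(); calls=[]
    for w in way:
        tp=np.array(w[0],float); tR=Rt(w[1],w[2]) if not isinstance(w[1],Ro) else w[1]
        if len(w)>3 and w[3] is not None: g=w[3]
        step=w[4] if len(w)>4 else 60; 
        D=np.linalg.norm(tp-p); rv=(R.inv()*tR).as_rotvec(); ang=np.degrees(np.linalg.norm(rv))
        n=max(1,int(np.ceil(np.abs(R.inv().apply(tp-p)).max()/.097)),int(np.ceil(ang/80)),int(np.ceil(D/.13)))
        p0,R0=p,R; 
        for i in range(1,n+1):
            q=p0+(tp-p0)*i/n; Q=R0*Ro.from_rotvec(rv*i/n)
            s=np.round(R.inv().apply(q-p)/.1,3); t=np.round((R.inv()*Q).as_rotvec()/(np.pi/2),3)
            k=max(1,int(np.ceil(D/n*1000/step)),int(np.ceil(ang/n/(10 if step>=60 else 7))))
            print('row',[g,*s.tolist(),*t.tolist()],'k=',k)
            p=p+R.apply(s*.1); R=R*Ro.from_rotvec(t*np.pi/2)
    if save: np.savez('cmd.npz',p=p,R=R.as_matrix())
def st():
    s=telemetry.sense(); p,R=getcmd()
    with open('log.txt','a') as f: f.write(repr((s['joint_positions'].tolist(),s['position'].tolist(),s['orientation'].tolist()))+'\n')
    print('t',round(s['clock'],2),'q',s['joint_positions'].round(1),'pos',s['position'].round(4),'cmd',p.round(4),'dR',np.degrees((R.inv()*Ro.from_matrix(s['orientation'])).as_rotvec()).round(1),'F',s['wrist_force'].round(1),'gap',round(s['finger_gap'],3),'gf',round(s['grasp_force'],1))
E
python3 - <<'E'
from plan import *
st()
plan([([.5673,.2442,.20],134.7,0)])
E
```

```text
t 0.1 q [-76.5  10.4  92.1  -0.   77.6 -11.8] pos [ 0.2458 -0.5193  0.2379] cmd [ 0.246 -0.52   0.239] dR [ 0.1  0.  -0. ] F [-0.2 -0.1  0.3] gap 1.002 gf 0.0
row [1, 0.882, -0.791, 0.056, 0.0, 0.0, -0.174] k= 2
row [1, 1.062, -0.523, 0.055, 0.0, 0.0, -0.173] k= 2
row [1, 1.164, -0.219, 0.056, 0.0, 0.0, -0.174] k= 2
row [1, 1.18, 0.103, 0.056, 0.0, 0.0, -0.174] k= 2
row [1, 1.108, 0.418, 0.056, 0.0, 0.0, -0.173] k= 2
row [1, 0.955, 0.7, 0.055, 0.0, 0.0, -0.174] k= 2
row [1, 0.731, 0.932, 0.056, 0.0, 0.0, -0.173] k= 2
```

```bash
rm -f cmd.npz; sed -i 's#D/.13#D/.099#' plan.py; python3 - <<'E'
from plan import *
plan([([.5673,.2442,.20],134.7,0)])
E
```

```text
row [1, 0.686, -0.615, 0.043, 0.0, 0.0, -0.135] k= 2
row [1, 0.8, -0.457, 0.044, 0.0, 0.0, -0.135] k= 2
row [1, 0.878, -0.278, 0.043, 0.0, 0.0, -0.135] k= 2
row [1, 0.917, -0.088, 0.043, 0.0, 0.0, -0.135] k= 2
row [1, 0.914, 0.108, 0.044, 0.0, 0.0, -0.135] k= 2
row [1, 0.872, 0.298, 0.043, 0.0, 0.0, -0.135] k= 2
row [1, 0.789, 0.474, 0.043, 0.0, 0.0, -0.135] k= 2
row [1, 0.672, 0.631, 0.044, 0.0, 0.0, -0.135] k= 2
row [1, 0.524, 0.757, 0.043, 0.0, 0.0, -0.135] k= 2
```

{"name": "apply_moves", "arguments": {
  "series": [
    [[1,0.686,-0.615,0.043,0,0,-0.135],[1,0.686,-0.615,0.043,0,0,-0.135]]
  ],
  "newtons": 25
}}

```text
clock: 0.35
position: [0.282, -0.4324, 0.2334]
orientation: [[0.792, 0.611, -0.0], [0.611, -0.792, 0.002], [0.001, -0.002, -1.0]]
wrist_force: [0.5, -0.0, 0.2]
finger_gap: 1.0
grasp_force: 0.0
```

{"name": "apply_moves", "arguments": {
  "series": [
    [[1,0.8,-0.457,0.044,0,0,-0.135],[1,0.8,-0.457,0.044,0,0,-0.135]]
  ]
}}

```text
clock: 0.6
position: [0.3178, -0.3471, 0.2293]
orientation: [[0.645, 0.764, -0.0], [0.764, -0.645, 0.002], [0.001, -0.001, -1.0]]
wrist_force: [0.1, -0.7, -1.1]
finger_gap: 1.001
grasp_force: 0.0
```

{"name": "apply_moves", "arguments": {
  "series": [
    [[1,0.878,-0.278,0.043,0,0,-0.135],[1,0.878,-0.278,0.043,0,0,-0.135]]
  ]
}}

```text
clock: 0.85
position: [0.3533, -0.2623, 0.2251]
orientation: [[0.47, 0.883, -0.0], [0.883, -0.47, 0.001], [0.001, -0.001, -1.0]]
wrist_force: [-0.2, -1.2, -0.4]
finger_gap: 0.997
grasp_force: 0.0
```

{"name": "apply_moves", "arguments": {
  "series": [
    [[1,0.917,-0.088,0.043,0,0,-0.135],[1,0.917,-0.088,0.043,0,0,-0.135]]
  ]
}}

```text
clock: 1.1
position: [0.3888, -0.1775, 0.2209]
orientation: [[0.273, 0.962, -0.0], [0.962, -0.273, 0.001], [0.001, -0.001, -1.0]]
wrist_force: [0.0, -0.1, -0.8]
finger_gap: 0.998
grasp_force: 0.0
```

{"name": "apply_moves", "arguments": {
  "series": [
    [[1,0.914,0.108,0.044,0,0,-0.135],[1,0.914,0.108,0.044,0,0,-0.135]]
  ]
}}

```text
clock: 1.35
position: [0.4245, -0.0927, 0.2166]
orientation: [[0.064, 0.998, -0.0], [0.998, -0.064, 0.001], [0.001, -0.0, -1.0]]
wrist_force: [-0.6, -0.2, -0.2]
finger_gap: 1.002
grasp_force: 0.0
```

{"name": "apply_moves", "arguments": {
  "series": [
    [[1,0.872,0.298,0.043,0,0,-0.135],[1,0.872,0.298,0.043,0,0,-0.135]]
  ]
}}

```text
clock: 1.6
position: [0.4602, -0.0078, 0.2123]
orientation: [[-0.147, 0.989, -0.001], [0.989, 0.147, 0.001], [0.001, -0.0, -1.0]]
wrist_force: [-0.1, -0.6, -0.3]
finger_gap: 1.0
grasp_force: 0.0
```

{"name": "apply_moves", "arguments": {
  "series": [
    [[1,0.789,0.474,0.043,0,0,-0.135],[1,0.789,0.474,0.043,0,0,-0.135]]
  ]
}}

```text
clock: 1.85
position: [0.4959, 0.0771, 0.2079]
orientation: [[-0.352, 0.936, -0.001], [0.936, 0.352, 0.0], [0.001, -0.0, -1.0]]
wrist_force: [0.5, -0.3, -0.0]
finger_gap: 1.001
grasp_force: 0.0
```

{"name": "apply_moves", "arguments": {
  "series": [
    [[1,0.672,0.631,0.044,0,0,-0.135],[1,0.672,0.631,0.044,0,0,-0.135]]
  ]
}}

```text
clock: 2.1
position: [0.5317, 0.162, 0.2034]
orientation: [[-0.541, 0.841, -0.001], [0.841, 0.541, 0.0], [0.001, -0.0, -1.0]]
wrist_force: [-0.9, -0.6, 0.1]
finger_gap: 0.999
grasp_force: 0.0
```

{"name": "apply_moves", "arguments": {
  "series": [
    [[1,0.524,0.757,0.043,0,0,-0.135],[1,0.524,0.757,0.043,0,0,-0.135],[1,0.524,0.757,0.043,0,0,-0.135]]
  ]
}}

```text
clock: 2.48
position: [0.5668, 0.2461, 0.1987]
orientation: [[-0.705, 0.709, -0.001], [0.709, 0.705, -0.0], [0.001, -0.001, -1.0]]
wrist_force: [0.3, -0.0, -1.1]
finger_gap: 1.001
grasp_force: 0.0
```

```bash
python3 - <<'E'
from plan import *
st()
c=snap('wrist','w1'); print(np.round(c['view'],3),c['fx'],c['cx'],c['cy'])
for s in [(1,1),(1,-1),(-1,-1),(-1,1)]: print(w2pix(c,[.5673+.07*s[0]*np.cos(2.351)-.035*s[1]*np.sin(2.351),.2442+.07*s[0]*np.sin(2.351)+.035*s[1]*np.cos(2.351),.056]))
E
```

```text
t 2.48 q [ 12.5  17.8  87.7   0.   74.5 -32.3] pos [0.5668 0.2461 0.1987] cmd [0.5673 0.2442 0.2   ] dR [ 0.1  0.  -0.2] F [ 0.3 -0.  -1.1] gap 1.001 gf 0.0
[[ 0.709  0.705 -0.002 -0.576]
 [-0.669  0.672 -0.317  0.244]
 [-0.222  0.226  0.948 -0.283]
 [ 0.     0.     0.     1.   ]] 328.0667929235005 324.2469976321106 199.65352628681737
(np.float64(281.3204272900019), np.float64(108.27357718004382))
(np.float64(363.5799683564675), np.float64(108.48802605756423))
(np.float64(357.8414298105165), np.float64(255.65023587094169))
(np.float64(286.8588523499252), np.float64(255.44369683046162))
```

View pics/w1.png

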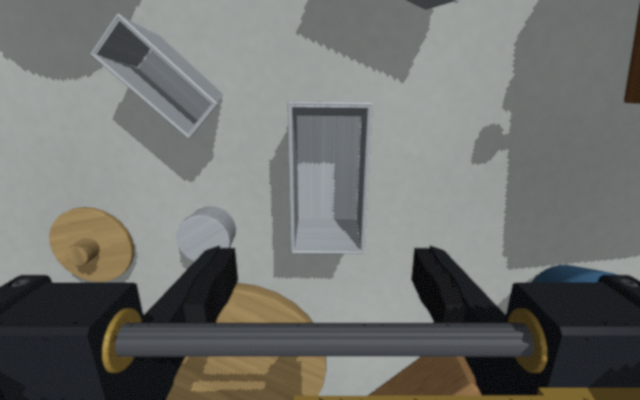

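The wrist view shows tin A's rim at (289,103),(371,103),(364,252),(292,252), i.e. the right size. Tin D is at upper left, the lid and salve at left.

```bash
python3 - <<'E'
from plan import *
c=load('w1')
print(tinfit(c,[(289,103),(371,103),(364,252),(292,252)],.056))
print('D',tinfit(c,[(121,14),(221,98),(190,136),(93,51)],.05))
# fit arm kinematics check with 2 poses later
E
```

```text
(array([0.5686, 0.2514]), array([0.069, 0.14 , 0.071, 0.141]), np.float64(134.4))
D (array([0.4016, 0.2141]), array([0.098, 0.045, 0.099, 0.039]), np.float64(2.1))
```

```bash
python3 - <<'E'
from plan import *
plan([([.5686,.2512,.11],134.4,0,1,45),([.5686,.2512,.0415],134.4,0,1,25),([.5686,.2512,.0415],134.4,0,-1,25),([.5686,.2512,.135],134.4,0,-1,25),([.657,0,.135],180,0,-1,35)])
E
```

```text
row [1, 0.041, 0.059, 0.9, 0.0, 0.0, 0.003] k= 3
row [1, 0.0, -0.0, 0.685, 0.0, 0.0, -0.0] k= 3
row [-1, 0.0, -0.0, -0.0, 0.0, 0.0, -0.0] k= 1
row [-1, 0.0, -0.0, -0.935, 0.0, 0.0, -0.0] k= 4
row [-1, -0.804, -0.375, 0.0, 0.0, 0.0, -0.169] k= 3
row [-1, -0.678, -0.574, 0.0, 0.0, 0.0, -0.169] k= 3
row [-1, -0.504, -0.731, 0.0, 0.0, 0.0, -0.169] k= 3
```

{"name": "apply_moves", "arguments": {
  "series": [
    [[1,0.041,0.059,0.4,0,0,0.003],[1,0.041,0.059,0.9,0,0,0.003],[1,0.041,0.059,0.9,0,0,0.003],[1,0.041,0.059,0.9,0,0,0.003]]
  ]
}}

```text
clock: 3.02
position: [0.5693, 0.2508, 0.1115]
orientation: [[-0.699, 0.715, 0.002], [0.715, 0.699, 0.0], [-0.001, 0.001, -1.0]]
wrist_force: [-0.1, -0.0, -0.2]
finger_gap: 0.997
grasp_force: 0.0
```

{"name": "apply_moves", "arguments": {
  "series": [
    [[1,0,0,0.25,0,0,0],[1,0,0,0.5,0,0,0],[1,0,0,0.685,0,0,0],[1,0,0,0.685,0,0,0],[1,0,0,0.685,0,0,0]]
  ]
}}

```text
clock: 3.65
position: [0.5695, 0.2516, 0.0427]
orientation: [[-0.7, 0.715, 0.002], [0.715, 0.7, 0.0], [-0.001, 0.002, -1.0]]
wrist_force: [0.1, -0.9, 0.5]
finger_gap: 1.001
grasp_force: 0.0
```

{"name": "apply_moves", "arguments": {
  "series": [
    [[-1,0,0,0,0,0,0],[-1,0,0,0,0,0,0],[-1,0,0,0,0,0,0],[-1,0,0,0,0,0,0],[-1,0,0,0,0,0,0]]
  ]
}}

```text
clock: 4.28
position: [0.5688, 0.2515, 0.042]
orientation: [[-0.7, 0.715, 0.001], [0.715, 0.7, 0.0], [-0.0, 0.001, -1.0]]
wrist_force: [-1.2, -0.7, 5.8]
finger_gap: 0.796
grasp_force: 25.0
```

```bash
python3 - <<'E'
from plan import *
st(); snap('wrist','w2')
E
```

```text
t 4.28 q [ 12.9  29.5  91.9  -0.   58.5 -31.5] pos [0.5688 0.2515 0.042 ] cmd [ 0.657 -0.     0.135] dR [-0.  -0.  45.6] F [-1.2 -0.7  5.8] gap 0.796 gf 25.0
```

```bash
python3 - <<'E'
from plan import *
plan([([.657,0,.0785],180,0,-1,20)])
E
```

```text
row [-1, -0.0, 0.0, 0.565, 0.0, 0.0, 0.0] k= 3
```

{"name": "apply_moves", "arguments": {
  "series": [
    [[-1,0,0,-0.25,0,0,0],[-1,0,0,-0.5,0,0,0],[-1,0,0,-0.75,0,0,0],[-1,0,0,-0.935,0,0,0],[-1,0,0,-0.935,0,0,0]]
  ]
}}

```text
clock: 4.95
position: [0.5694, 0.2517, 0.1361]
orientation: [[-0.7, 0.715, 0.003], [0.715, 0.7, 0.001], [-0.001, 0.002, -1.0]]
wrist_force: [1.2, 0.4, -1.8]
finger_gap: 0.788
grasp_force: 25.0
```

{"name": "apply_moves", "arguments": {
  "series": [
    [[-1,-0.268,-0.125,0,0,0,-0.056],[-1,-0.536,-0.25,0,0,0,-0.113],[-1,-0.804,-0.375,0,0,0,-0.169]]
  ]
}}

```text
clock: 5.32
position: [0.5972, 0.1669, 0.133]
orientation: [[-0.864, 0.503, -0.002], [0.503, 0.864, -0.0], [0.002, -0.001, -1.0]]
wrist_force: [0.6, 0.6, -2.0]
finger_gap: 0.79
grasp_force: 25.0
```

{"name": "apply_moves", "arguments": {
  "series": [
    [[-1,-0.226,-0.191,0,0,0,-0.056],[-1,-0.452,-0.383,0,0,0,-0.113],[-1,-0.678,-0.574,0,0,0,-0.169]]
  ]
}}

```text
clock: 5.7
position: [0.6267, 0.083, 0.1329]
orientation: [[-0.966, 0.259, -0.003], [0.259, 0.966, 0.0], [0.003, -0.0, -1.0]]
wrist_force: [0.3, -0.8, -2.3]
finger_gap: 0.792
grasp_force: 25.0
```

{"name": "apply_moves", "arguments": {
  "series": [
    [[-1,-0.168,-0.244,0,0,0,-0.056],[-1,-0.336,-0.487,0,0,0,-0.113],[-1,-0.45,-0.66,0,0,0,-0.15],[-1,-0.504,-0.731,0,0,0,-0.169],[-1,-0.504,-0.731,0,0,0,-0.169]]
  ]
}}

```text
clock: 6.32
position: [0.6561, -0.0004, 0.133]
orientation: [[-1.0, 0.001, -0.002], [0.001, 1.0, 0.0], [0.002, 0.0, -1.0]]
wrist_force: [-0.2, 0.3, -1.2]
finger_gap: 0.793
grasp_force: 25.0
```

```bash
python3 - <<'E'
from plan import *
st(); 
E
```

```text
t 6.33 q [ -10.4   26.4   84.2    0.    69.5 -100.3] pos [ 6.561e-01 -4.000e-04  1.330e-01] cmd [ 0.657  -0.      0.0785] dR [-0.   0.1  0.1] F [-0.2  0.3 -1.2] gap 0.793 gf 25.0
```

{"name": "apply_moves", "arguments": {
  "series": [
    [[-1,0,0,0.2,0,0,0],[-1,0,0,0.4,0,0,0],[-1,0,0,0.5,0,0,0],[-1,0,0,0.545,0,0,0],[-1,0,0,0.545,0,0,0],[-1,0,0,0.545,0,0,0]]
  ]
}}

```text
clock: 7.08
position: [0.6574, 0.0001, 0.081]
orientation: [[-1.0, -0.0, 0.001], [-0.0, 1.0, -0.0], [-0.001, -0.0, -1.0]]
wrist_force: [0.0, -0.4, -1.6]
finger_gap: 0.791
grasp_force: 25.0
```

{"name": "apply_moves", "arguments": {
  "series": [
    [[1,0,0,0,0,0,0],[1,0,0,0,0,0,0],[1,0,0,0,0,0,0],[1,0,0,0,0,0,0],[1,0,0,-0.3,0,0,0],[1,0,0,-0.9,0,0,0],[1,0,0,-1,0,0,0],[1,0,0,-1,0,0,0]]
  ]
}}

```text
clock: 8.07
position: [0.6573, 0.0001, 0.1811]
orientation: [[-1.0, -0.0, 0.002], [-0.0, 1.0, -0.0], [-0.002, -0.0, -1.0]]
wrist_force: [-0.3, -1.0, -0.5]
finger_gap: 0.999
grasp_force: 0.0
```

```bash
python3 - <<'E'
from plan import *
np.savez('cmd.npz',p=[.657,0,.1805],R=Rt(180).as_matrix())
st(); snap('wrist','w3')
plan([([.42,.32,.23],203,0,1,60)])
E
```

```text
t 8.07 q [ -10.3   23.5   82.4    0.    74.  -100.3] pos [6.573e-01 1.000e-04 1.811e-01] cmd [0.657  0.     0.1805] dR [ 0.  -0.1 -0. ] F [-0.3 -1.  -0.5] gap 0.999 gf 0.0
row [1, 0.474, 0.64, -0.099, 0.0, 0.0, -0.051] k= 2
row [1, 0.421, 0.676, -0.099, 0.0, 0.0, -0.051] k= 2
row [1, 0.366, 0.707, -0.099, 0.0, 0.0, -0.051] k= 2
row [1, 0.308, 0.735, -0.099, 0.0, 0.0, -0.051] k= 2
row [1, 0.248, 0.756, -0.099, 0.0, 0.0, -0.052] k= 2
```

View pics/w3.png

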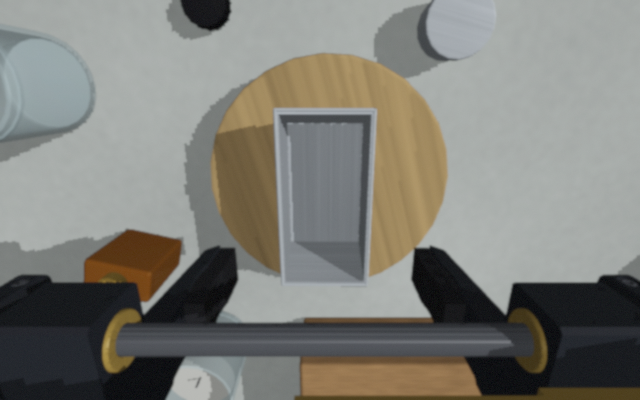

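A's rim is (274,109)–(369,287) and is well centred on the disc (centre ≈(330,168)). Next is a look at C from above.

```bash
python3 - <<'E'
from plan import *
c=load('w3'); print('A',tinfit(c,[(274,109),(377,109),(369,287),(281,287)],.092), 'disc',pix2w(c,330,168,.036), 'jar?')
np.savez('cmd.npz',p=[.657,0,.1805],R=Rt(180).as_matrix())
plan([([.474,.434,.22],203,0,1,60)])
E
```

```text
A (array([0.6591, 0.0018]), array([0.071, 0.143, 0.073, 0.143]), np.float64(180.0)) disc [0.64242109 0.00622231 0.036     ] jar?
row [1, 0.366, 0.868, -0.079, 0.0, 0.0, -0.051] k= 2
row [1, 0.295, 0.895, -0.079, 0.0, 0.0, -0.051] k= 2
row [1, 0.223, 0.915, -0.079, 0.0, 0.0, -0.051] k= 2
row [1, 0.149, 0.93, -0.079, 0.0, 0.0, -0.051] k= 2
row [1, 0.074, 0.939, -0.079, 0.0, 0.0, -0.052] k= 2
```

{"name": "apply_moves", "arguments": {
  "series": [
    [[1,0.366,0.868,-0.079,0,0,-0.051],[1,0.366,0.868,-0.079,0,0,-0.051]]
  ]
}}

```text
clock: 8.38
position: [0.6178, 0.0888, 0.1854]
orientation: [[-0.997, -0.082, -0.005], [-0.082, 0.997, 0.001], [0.005, 0.001, -1.0]]
wrist_force: [0.2, -0.5, -0.2]
finger_gap: 1.001
grasp_force: 0.0
```

{"name": "apply_moves", "arguments": {
  "series": [
    [[1,0.295,0.895,-0.079,0,0,-0.051],[1,0.295,0.895,-0.079,0,0,-0.051]]
  ]
}}

```text
clock: 8.62
position: [0.581, 0.176, 0.1936]
orientation: [[-0.987, -0.162, -0.004], [-0.162, 0.987, 0.0], [0.004, 0.001, -1.0]]
wrist_force: [-0.0, -0.0, -0.3]
finger_gap: 1.001
grasp_force: 0.0
```

{"name": "apply_moves", "arguments": {
  "series": [
    [[1,0.223,0.915,-0.079,0,0,-0.051],[1,0.223,0.915,-0.079,0,0,-0.051]]
  ]
}}

```text
clock: 8.88
position: [0.5443, 0.2626, 0.2016]
orientation: [[-0.971, -0.241, -0.004], [-0.241, 0.971, -0.001], [0.004, 0.0, -1.0]]
wrist_force: [0.4, -0.5, 0.3]
finger_gap: 1.001
grasp_force: 0.0
```

{"name": "apply_moves", "arguments": {
  "series": [
    [[1,0.149,0.93,-0.079,0,0,-0.051],[1,0.149,0.93,-0.079,0,0,-0.051]]
  ]
}}

```text
clock: 9.12
position: [0.5078, 0.3492, 0.2094]
orientation: [[-0.948, -0.318, -0.004], [-0.318, 0.948, -0.001], [0.004, 0.0, -1.0]]
wrist_force: [-0.1, -0.4, 1.2]
finger_gap: 1.001
grasp_force: 0.0
```

{"name": "apply_moves", "arguments": {
  "series": [
    [[1,0.074,0.939,-0.079,0,0,-0.052],[1,0.074,0.939,-0.079,0,0,-0.052],[1,0.074,0.939,-0.079,0,0,-0.052]]
  ]
}}

```text
clock: 9.5
position: [0.4715, 0.4355, 0.2173]
orientation: [[-0.919, -0.395, -0.003], [-0.395, 0.919, -0.002], [0.004, -0.0, -1.0]]
wrist_force: [-0.1, -0.8, -0.9]
finger_gap: 1.0
grasp_force: 0.0
```

```bash
python3 - <<'E'
from plan import *
st(); c=snap('wrist','w4')
L=[eval(l) for l in open('log.txt')]
from scipy.optimize import least_squares
# serial model: a1,h,L2,L3,Lw ; lateral d
def fk(x,q):
    d,h,L2,L3,Lt,a3=x; q=np.radians(q); 
    a=q[1]; b=q[1]+q[2]; s=b+q[4]   # q4=0
    r=L2*np.sin(a)+L3*np.sin(b)+a3*np.cos(b)+Lt*np.sin(s); z=h+L2*np.cos(a)+L3*np.cos(b)-a3*np.sin(b)+Lt*np.cos(s)
    return np.array([r*np.cos(q[0])-d*np.sin(q[0]),r*np.sin(q[0])+d*np.cos(q[0]),z])
res=lambda x:np.concatenate([fk(x,q)-np.array(p) for q,p,_ in L]+[[(x[4]-.25)*1e-3,x[5]*1e-3]])
r=least_squares(res,[.1175,.3,.4,.4,.25,0]); print(r.x.round(4),r.cost, np.abs(r.fun).max())
E
```

```text
t 9.5 q [ 32.1  19.9  82.8   0.   77.5 -81.1] pos [0.4715 0.4355 0.2173] cmd [0.474 0.434 0.22 ] dR [ 0.   0.2 -0.2] F [-0.1 -0.8 -0.9] gap 1.0 gf 0.0
[0.1178 0.31   0.4382 0.5145 0.3081 0.0855] 9.329167771310679e-09 8.547744031115838e-05
```

View pics/w4.png

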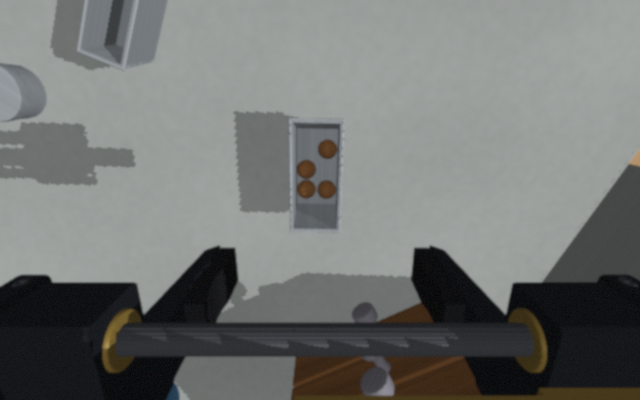

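The wrist view shows C's rim at (290,122),(342,122),(339,230),(291,230), holding four balls. The drawer chest stands close behind it at the bottom right, and D is at the top left.

```bash
python3 - <<'E'
from plan import *
c=load('w4'); print('C',tinfit(c,[(290,122),(342,122),(339,230),(291,230)],.052))
for z in (0,.1,.2): print('chest',z,pix2w(c,295,360,z).round(3),pix2w(c,430,300,z).round(3),'knob',pix2w(c,364,313,z).round(3))
t=load('top0'); s=load('side0')
for z in (.1,.2,.3): print(z,[pix2w(t,*u,z).round(3)[:2] for u in [(164,155),(118,211),(145,185)]],'side',[pix2w(s,*u,z).round(3)[:2] for u in [(108,234),(45,375)]])
E
```

```text
C (array([0.4747, 0.4283]), array([0.048, 0.109, 0.05 , 0.109]), np.float64(22.3))
chest 0 [0.739 0.507 0.   ] [0.579 0.632 0.   ] knob [0.631 0.562 0.   ]
chest 0.1 [0.645 0.479 0.1  ] [0.529 0.57  0.1  ] knob [0.566 0.519 0.1  ]
chest 0.2 [0.551 0.45  0.2  ] [0.479 0.507 0.2  ] knob [0.502 0.475 0.2  ]
0.1 [array([0.7  , 0.475]), array([0.534, 0.6  ]), array([0.61 , 0.526])] side [array([0.832, 0.478]), array([0.548, 0.738])]
0.2 [array([0.678, 0.438]), array([0.525, 0.553]), array([0.595, 0.485])] side [array([0.675, 0.537]), array([0.441, 0.751])]
0.3 [array([0.656, 0.401]), array([0.516, 0.507]), array([0.58 , 0.444])] side [array([0.518, 0.596]), array([0.335, 0.764])]
```

```bash
python3 - <<'E'
from plan import *
plan([([.4747,.4283,.13],202.3,0,1,45),([.4747,.4283,.0385],202.3,0,1,25)])
print('grip'); plan([([.4747,.4283,.11],202.3,0,-1,25),([.56,.25,.11],193,0,-1,35),([.56,.25,.041],193,0,-1,25)])
E
```

```text
row [1, 0.016, -0.055, 0.9, 0.0, 0.0, 0.008] k= 3
row [1, -0.0, -0.0, 0.915, 0.0, 0.0, 0.0] k= 4
grip
row [-1, -0.0, -0.0, -0.715, 0.0, 0.0, 0.0] k= 3
row [-1, -0.037, -0.658, -0.0, 0.0, 0.0, 0.035] k= 2
row [-1, -0.074, -0.655, -0.0, 0.0, 0.0, 0.034] k= 2
row [-1, -0.108, -0.649, -0.0, 0.0, 0.0, 0.035] k= 2
row [-1, -0.0, -0.0, 0.69, 0.0, 0.0, -0.0] k= 3
```

{"name": "apply_moves", "arguments": {
  "series": [
    [[1,0.016,-0.055,0.45,0,0,0.008],[1,0.016,-0.055,0.9,0,0,0.008],[1,0.016,-0.055,0.9,0,0,0.008]]
  ]
}}

```text
clock: 9.93
position: [0.472, 0.4249, 0.1245]
orientation: [[-0.926, -0.378, -0.009], [-0.378, 0.926, -0.006], [0.01, -0.002, -1.0]]
wrist_force: [-0.3, 0.0, 0.8]
finger_gap: 1.0
grasp_force: 0.0
```

{"name": "apply_moves", "arguments": {
  "series": [
    [[1,0,0,0.3,0,0,0],[1,0,0,0.6,0,0,0],[1,0,0,0.915,0,0,0],[1,0,0,0.915,0,0,0],[1,0,0,0.915,0,0,0]]
  ]
}}

```text
clock: 10.55
position: [0.4759, 0.4288, 0.0404]
orientation: [[-0.925, -0.38, 0.002], [-0.38, 0.925, 0.001], [-0.003, 0.0, -1.0]]
wrist_force: [-1.0, -0.3, 0.6]
finger_gap: 1.0
grasp_force: 0.0
```

{"name": "apply_moves", "arguments": {
  "series": [
    [[-1,0,0,0,0,0,0],[-1,0,0,0,0,0,0],[-1,0,0,0,0,0,0],[-1,0,0,0,0,0,0],[-1,0,0,0,0,0,0],[-1,0,0,0,0,0,0]]
  ]
}}

```text
clock: 11.3
position: [0.4744, 0.4284, 0.0384]
orientation: [[-0.925, -0.38, 0.0], [-0.38, 0.925, -0.0], [-0.0, -0.0, -1.0]]
wrist_force: [0.2, -0.9, 2.8]
finger_gap: 0.563
grasp_force: 25.0
```

```bash
python3 - <<'E'
from plan import *
st()
E
```

```text
t 11.3 q [ 31.5  31.6  89.1  -0.   59.2 -80.9] pos [0.4744 0.4284 0.0384] cmd [0.56  0.25  0.041] dR [ 0.  -0.  -9.4] F [ 0.2 -0.9  2.8] gap 0.563 gf 25.0
```

{"name": "apply_moves", "arguments": {
  "series": [
    [[-1,0,0,-0.15,0,0,0],[-1,0,0,-0.4,0,0,0],[-1,0,0,-0.65,0,0,0],[-1,0,0,-0.715,0,0,0]]
  ]
}}

```text
clock: 11.8
position: [0.4754, 0.4292, 0.1122]
orientation: [[-0.925, -0.38, 0.003], [-0.38, 0.925, 0.002], [-0.004, 0.001, -1.0]]
wrist_force: [0.4, 0.1, -1.8]
finger_gap: 0.563
grasp_force: 25.0
```

{"name": "apply_moves", "arguments": {
  "series": [
    [[-1,-0.01,-0.2,0,0,0,0.01],[-1,-0.025,-0.43,0,0,0,0.023],[-1,-0.037,-0.658,0,0,0,0.035]]
  ]
}}

```text
clock: 12.18
position: [0.5031, 0.3666, 0.1086]
orientation: [[-0.945, -0.327, -0.002], [-0.327, 0.945, -0.001], [0.002, -0.0, -1.0]]
wrist_force: [0.2, -0.0, -1.9]
finger_gap: 0.561
grasp_force: 25.0
```

{"name": "apply_moves", "arguments": {
  "series": [
    [[-1,-0.03,-0.25,0,0,0,0.012],[-1,-0.055,-0.5,0,0,0,0.025],[-1,-0.074,-0.655,0,0,0,0.034]]
  ]
}}

```text
clock: 12.55
position: [0.532, 0.3071, 0.1091]
orientation: [[-0.962, -0.275, -0.001], [-0.275, 0.962, -0.0], [0.001, -0.0, -1.0]]
wrist_force: [0.1, -0.1, -2.2]
finger_gap: 0.565
grasp_force: 25.0
```

{"name": "apply_moves", "arguments": {
  "series": [
    [[-1,-0.04,-0.23,0,0,0,0.012],[-1,-0.075,-0.45,0,0,0,0.025],[-1,-0.1,-0.6,0,0,0,0.035],[-1,-0.108,-0.649,0,0,0,0.035],[-1,-0.108,-0.649,0,0,0,0.035]]
  ]
}}

```text
clock: 13.18
position: [0.5597, 0.2502, 0.1097]
orientation: [[-0.974, -0.224, -0.0], [-0.224, 0.974, 0.0], [0.0, 0.0, -1.0]]
wrist_force: [-0.2, 0.8, -1.7]
finger_gap: 0.566
grasp_force: 25.0
```

{"name": "apply_moves", "arguments": {
  "series": [
    [[-1,0,0,0.3,0,0,0],[-1,0,0,0.5,0,0,0],[-1,0,0,0.65,0,0,0],[-1,0,0,0.705,0,0,0],[-1,0,0,0.705,0,0,0],[-1,0,0,0.705,0,0,0]]
  ]
}}

```text
clock: 13.92
position: [0.5603, 0.2504, 0.0398]
orientation: [[-0.974, -0.225, 0.001], [-0.225, 0.974, 0.0], [-0.001, 0.0, -1.0]]
wrist_force: [-0.4, 0.2, -1.0]
finger_gap: 0.563
grasp_force: 25.0
```

```bash
python3 - <<'E'
from plan import *
st(); s=telemetry.sense()
p,R=getcmd(); np.savez('cmd.npz',p=[.56,.25,.0395],R=R.as_matrix())
d=np.array([np.cos(np.radians(13)),np.sin(np.radians(13)),0])
b=np.array([.56,.25,0])
# release, up, pitch, then approach along the tool axis
g=b+d*.015+[0,0,.038]; z=Rt(193,30).apply([0,0,1])
print(z)
plan([([.56,.25,.13],193,0,1,45),(g-z*.07,193,30,1,45),(g,193,30,1,25)])
E
```

```text
t 13.93 q [ 13.   28.9  93.2   0.   57.8 -90. ] pos [0.5603 0.2504 0.0398] cmd [0.56  0.25  0.041] dR [-0.  -0.1 -0. ] F [-0.4  0.2 -1. ] gap 0.563 gf 25.0
[-0.48718503 -0.11247553 -0.8660254 ]
row [1, 0.0, 0.0, -0.905, 0.0, 0.0, -0.0] k= 3
row [1, -0.5, 0.0, 0.314, 0.0, 0.333, -0.0] k= 5
row [1, 0.0, 0.0, 0.7, 0.0, 0.0, -0.0] k= 3
```

{"name": "apply_moves", "arguments": {
  "series": [
    [[1,0,0,0,0,0,0],[1,0,0,0,0,0,0],[1,0,0,0,0,0,0],[1,0,0,0,0,0,0],[1,0,0,-0.3,0,0,0],[1,0,0,-0.905,0,0,0],[1,0,0,-0.905,0,0,0]]
  ]
}}

```text
clock: 14.8
position: [0.5635, 0.2512, 0.1355]
orientation: [[-0.974, -0.225, 0.01], [-0.225, 0.974, 0.002], [-0.01, 0.0, -1.0]]
wrist_force: [0.9, 0.1, 0.2]
finger_gap: 1.002
grasp_force: 0.0
```

{"name": "apply_moves", "arguments": {
  "series": [
    [[1,-0.1,0,0.06,0,0.067,0],[1,-0.2,0,0.12,0,0.133,0],[1,-0.3,0,0.19,0,0.2,0],[1,-0.4,0,0.25,0,0.267,0],[1,-0.5,0,0.314,0,0.333,0],[1,-0.5,0,0.314,0,0.333,0],[1,-0.5,0,0.314,0,0.333,0]]
  ]
}}

```text
clock: 15.68
position: [0.6079, 0.2614, 0.0977]
orientation: [[-0.844, -0.225, -0.486], [-0.195, 0.974, -0.112], [0.499, 0.0, -0.866]]
wrist_force: [-0.8, 0.2, 0.2]
finger_gap: 0.997
grasp_force: 0.0
```

```bash
python3 - <<'E'
from plan import *
st(); c=snap('wrist','w5')
np.savez('cmd.npz',p=[.5746,.2534,.038],R=Rt(193,30).as_matrix())
E
cat >> plan.py <<'E'
def fk(x,q):
    d,h,L2,L3,Lt,a3=x; q=np.radians(q); a=q[1]; b=q[1]+q[2]; s=b+q[4]
    r=L2*np.sin(a)+L3*np.sin(b)+a3*np.cos(b)+Lt*np.sin(s); z=h+L2*np.cos(a)+L3*np.cos(b)-a3*np.sin(b)+Lt*np.cos(s)
    return np.array([r*np.cos(q[0])-d*np.sin(q[0]),r*np.sin(q[0])+d*np.cos(q[0]),z])
def fit():
    from scipy.optimize import least_squares
    L=[eval(l) for l in open('log.txt')]
    res=lambda x:np.concatenate([fk(x,q)-np.array(p) for q,p,_ in L])
    r=least_squares(res,[.1175,.3,.43,.5,.3,0.08]); return r
def ik(x,p,pitch):  # arm-plane pose: tool pitch in plane (positive = toward base); returns j1,j2,j3,j5
    from scipy.optimize import least_squares
    best=None
    for g0 in ([0,20,90],[0,0,120],[0,40,60],[0,-30,130]):
        f=lambda u: fk(x,[u[0],u[1],u[2],0,180+pitch-u[1]-u[2]])-p
        r=least_squares(f,np.array(g0,float),x_scale=[50,50,50]); 
        if best is None or r.cost<best.cost: best=r
    u=best.x; return np.round([u[0],u[1],u[2],180+pitch-u[1]-u[2]],1), np.sqrt(2*best.cost).round(4)
E
python3 - <<'E'
from plan import *
r=fit(); print(r.x.round(4),np.abs(r.fun).max())
for rad in (.58,.62,.65):
  for pit in (30,-45,-60,-75): 
    for z in (.16,.22): print(rad,pit,z,*ik(r.x,np.array([rad*np.cos(-.43),rad*np.sin(-.43),z]),pit))
E
```

```text
t 15.68 q [ 13.   50.2  56.1   0.  103.7 -90. ] pos [0.6079 0.2614 0.0977] cmd [0.5746 0.2534 0.038 ] dR [ 0. -0. -0.] F [-0.8  0.2  0.2] gap 0.997 gf 0.0
[0.1178 0.3134 0.4382 0.5145 0.3115 0.0855] 5.424692642980178e-05
0.58 30 0.16 [-36.4  36.2  71.4 102.4] 0.0
0.58 30 0.22 [-36.4  33.   69.1 107.9] 0.0
0.58 -45 0.16 [-36.4  -2.5 128.4   9.1] 0.0
0.58 -45 0.22 [-36.4  -9.9 126.3  18.7] 0.0
0.58 -60 0.16 [-36.4   1.5 135.7 -17.2] 0.0
0.58 -60 0.22 [-36.4  -9.1 134.9  -5.8] 0.0
0.58 -75 0.16 [-36.4  14.4 138.5 -48. ] 0.0
0.58 -75 0.22 [-36.4   0.7 139.7 -35.4] 0.0
0.62 30 0.16 [-35.6  41.2  63.5 105.3] 0.0
0.62 30 0.22 [-35.6  38.2  61.2 110.6] 0.0
0.62 -45 0.16 [-35.6   2.8 123.    9.1] 0.0
0.62 -45 0.22 [-35.6  -4.  121.1  17.9] 0.0
0.62 -60 0.16 [-35.6   6.4 130.4 -16.7] 0.0
0.62 -60 0.22 [-35.6  -3.  129.6  -6.6] 0.0
0.62 -75 0.16 [-35.6  17.5 133.3 -45.8] 0.0
0.62 -75 0.22 [-35.6   5.5 134.4 -35. ] 0.0
0.65 30 0.16 [-35.1  45.1  57.2 107.7] 0.0
0.65 30 0.22 [-35.1  42.3  54.8 113. ] 0.0
0.65 -45 0.16 [-35.1   6.5 119.    9.5] 0.0
0.65 -45 0.22 [-3.510e+01  1.000e-01  1.171e+02  1.780e+01] 0.0
0.65 -60 0.16 [-35.1   9.7 126.3 -16. ] 0.0
0.65 -60 0.22 [-35.1   1.  125.6  -6.7] 0.0
0.65 -75 0.16 [-35.1  19.7 129.4 -44.1] 0.0
0.65 -75 0.22 [-35.1   8.9 130.4 -34.3] 0.0
```

View pics/w5.png

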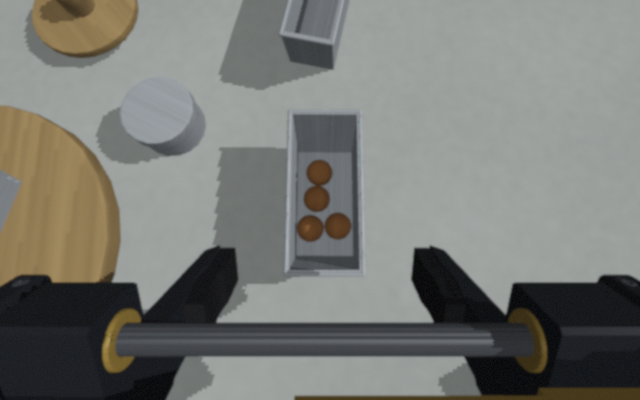

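The picture shows C at (288,112)–(362,275), with the pose good for the tilted grasp. The balls are still inside.

```bash
cat >> plan.py <<'E'
X=fit().x
LO=np.array([-171.5,-51.2,17.1,-65.2,0,-178.6]); HI=np.array([171.5,118.3,147.6,245.2,150.5,178.6])
def fk6(q):
    d,h,L2,L3,Lt,a3=X; E=lambda a,v: Ro.from_euler(a,v,degrees=True)
    R1=E('z',q[0]); R2=R1*E('y',q[1]); R3=R2*E('y',q[2]); R5=R3*E('z',q[3])*E('y',q[4]); R6=R5*E('z',q[5]+90)
    return np.array([0,0,h])+R1.apply([0,d,0])+R2.apply([0,0,L2])+R3.apply([a3,0,L3])+R5.apply([0,0,Lt]), R6
def ik6(p,R,q0,clip=True):
    from scipy.optimize import least_squares
    def f(q):
        a,B=fk6(q); return np.concatenate([(a-p)*10,(B.inv()*R).as_rotvec()])
    r=least_squares(f,np.clip(q0,LO+.1,HI-.1) if clip else q0,x_scale=50,bounds=(LO,HI) if clip else (-np.inf,np.inf)); return r.x,np.sqrt(2*r.cost)
def tool_from_tin(ptin,Rtin,phi,gx,gz=.038):
    return ptin+Rtin.apply([gx,0,gz]), Rtin*Ro.from_matrix(np.diag([1,-1,-1.]))*Ro.from_euler('y',phi,degrees=True)
def pour(lip,psi,T,phi,gx):
    Rt_=Ro.from_euler('z',psi,degrees=True)*Ro.from_euler('y',T,degrees=True)
    return tool_from_tin(np.array(lip)-Rt_.apply([.056,0,.052]),Rt_,phi,gx)
E
python3 - <<'E'
from plan import *
for l in list(open('log.txt'))[-2:]:
    q,p,O=eval(l); a,B=fk6(q); print(a-np.array(p),np.degrees((B.inv()*Ro.from_matrix(np.array(O))).magnitude()))
jar=np.array([.565,-.26,.092+.015]); 
for phi in (30,):
  for psi in range(0,360,20):
    d=np.array([np.cos(np.radians(psi)),np.sin(np.radians(psi)),0]); lip=jar-.015*d
    best=None
    for j4 in (0,60,100,180,-50,220):
      for j5 in (30,90):
       for j6 in (-90,0,90):
        q,e=ik6(*pour(lip,psi,105,phi,-.015),[-36,10,110,j4,j5,j6]); 
        if e<1e-3 and (best is None or abs(q[3])<abs(best[3])): best=q
    print(phi,psi,None if best is None else best.round(0))
E
```

```text
[-2.50148936e-06  1.08296398e-05  1.32566619e-09] 3.1939308424853724e-14
[-2.50081927e-06  1.08297929e-05  3.87305973e-09] 1.8857583623492386e-14
30 0 [-24.  69.  35. -41. 142.  49.]
30 20 [-19.  63.  47. -51. 128.  41.]
30 40 [-14.  55.  61. -58. 113.  38.]
30 60 None
30 80 None
30 100 None
30 120 [-17.  21. 121. 238.  50.  58.]
30 140 [-32.  15. 131. 192.  42.  83.]
30 160 [-50.  14. 133. 140.  48. 111.]
30 180 [-62.  18. 127. 105.  62. 125.]
30 200 [-66.  25. 115.  84.  76. 131.]
30 220 [-65.  33. 101.  69.  90. 134.]
30 240 [-61.  42.  85.  59. 104. 135.]
30 260 [-56.  51.  69.  50. 118. 133.]
30 280 [-50.  59.  54.  41. 132. 128.]
30 300 [-44.  66.  41.  28. 144. 118.]
30 320 None
30 340 None
```

```bash
cat >> plan.py <<'E'
Z180=Ro.from_euler('z',180,degrees=True)
def pour2(lip,psi,T,phi=30,gx=-.015):
    p,R=pour(lip,psi,T,phi,gx); return p,R*Z180
def lip_of(p,psi,T): # tin origin -> lip
    return p+(Ro.from_euler('z',psi,degrees=True)*Ro.from_euler('y',T,degrees=True)).apply([.056,0,.052])
E
python3 - <<'E'
from plan import *
print('C',tinfit(load('w5'),[(288,112),(361,112),(363,274),(286,274)],.052))
from plan import *
c=load('top0');s=load('side0')
print('jar top',pix2w(c,413.2,203,.092),'side',pix2w(s,372,157,.092))
# jar circle in top via Hough
g=cv2.cvtColor(c['frame'],cv2.COLOR_BGR2GRAY)[170:240,370:460]; g=cv2.resize(g,None,fx=4,fy=4,interpolation=cv2.INTER_CUBIC)
h=cv2.HoughCircles(g,cv2.HOUGH_GRADIENT,1,20,param1=60,param2=15,minRadius=50,maxRadius=75)
print([(370+a/4,170+b/4,r/4) for a,b,r in h[0][:5]], [pix2w(c,370+a/4,170+b/4,.092)[:2].round(4) for a,b,r in h[0][:5]])
ct=np.array([.56,.25,0]); q=np.array([13,50.2,56.1,0,103.7,90.])
jar=np.array([.566,-.248]); psi=240; d=np.array([np.cos(np.radians(psi)),np.sin(np.radians(psi))])
L=lambda off,z:np.array([*(jar+off*d),z])
W=[pour2(lip_of(ct,193,0),193,0),pour2(lip_of(ct+[0,0,.12],193,0),193,0)]
a=lip_of(ct+[0,0,.13],193,0); b=L(-.05,.092+.10)
for i in range(1,7): W.append(pour2(a+(b-a)*i/6,193+47*i/6,0))
for T in (20,40,60,80,95,105,115): W.append(pour2(L(-.05+.035*min(T,60)/60,.192-.08*min(T,60)/60),psi,T))
for w in W:
    q,e=ik6(*w,q); print(w[0].round(3),q.round(0),round(e,4))
E
```

```text
C (array([0.5599, 0.2513]), array([0.051, 0.111, 0.049, 0.111]), np.float64(13.0))
jar top [ 0.56492451 -0.25265149  0.092     ] side [ 0.57194932 -0.25936229  0.092     ]Traceback (most recent call last):
  File "<stdin>", line 9, in <module>
TypeError: 'NoneType' object is not subscriptable
```

```bash
cat > pw.py <<'E'
from plan import *
ct=np.array([.56,.25,0]); jar=np.array([.566,-.25]); psi=240; d=np.array([np.cos(np.radians(psi)),np.sin(np.radians(psi))])
L=lambda off,z:np.array([*(jar+off*d),z])
E
python3 - <<'E'
from pw import *
q=np.array([13,50.2,56.1,0,103.7,90.])
W=[pour2(lip_of(ct,193,0),193,0),pour2(lip_of(ct+[0,0,.12],193,0),193,0)]
a=lip_of(ct+[0,0,.13],193,0); b=L(-.05,.092+.10)
for i in range(1,7): W.append(pour2(a+(b-a)*i/6,193+47*i/6,0))
for T in (20,40,60,80,95,105,115): W.append(pour2(L(-.05+.035*min(T,60)/60,.192-.08*min(T,60)/60),psi,T))
for w in W:
    q,e=ik6(*w,q); print(w[0].round(3),q.round(0),round(e,4))
p,R=W[0]; 
plan([(p-R.apply([0,0,.07]),R,0)],save=False)
np.savez('cmd.npz',p=p,R=R.as_matrix())
plan([(W[1][0],W[1][1],0,-1,30)])
E
```

```text
[0.575 0.253 0.038] [13. 50. 64. -0. 96. 90.] 0.0
[0.575 0.253 0.158] [ 13.  42.  62.  -0. 106.  90.] 0.0
[0.586 0.189 0.17 ] [ 10.  40.  64.  -6. 105.  79.] 0.0
[0.596 0.123 0.171] [  6.  39.  66. -11. 103.  68.] 0.0
[0.605 0.058 0.173] [  3.  37.  69. -16. 100.  57.] 0.0
[ 0.613 -0.009  0.175] [ -1.  35.  71. -21.  95.  46.] 0.0
[ 0.62  -0.077  0.176] [ -6.  33.  74. -25.  90.  36.] 0.0
[ 0.626 -0.145  0.178] [-10.  32.  76. -28.  84.  26.] 0.0
[ 0.621 -0.155  0.176] [-20.  24.  83. -10.  75.  13.] 0.0
[ 0.611 -0.172  0.174] [-31.  20.  88.  11.  72.  -5.] 0.0
[ 0.597 -0.196  0.166] [-44.  22.  91.  30.  76. -23.] 0.0
[ 0.587 -0.214  0.179] [-53.  28.  90.  45.  87. -36.] 0.0
[ 0.577 -0.23   0.184] [-58.  35.  88.  54.  97. -42.] 0.0
[ 0.571 -0.241  0.184] [-60.  41.  86.  59. 103. -45.] 0.0
[ 0.565 -0.252  0.182] [-62.  47.  84.  64. 110. -47.] 0.0
row [1, -0.0, -0.0, -0.233, -0.0, -0.0, 0.667] k= 6
row [1, -0.0, -0.0, -0.234, -0.0, 0.0, 0.666] k= 6
row [1, -0.0, 0.0, -0.233, -0.0, 0.0, 0.667] k= 6
row [-1, -0.3, -0.0, -0.52, 0.0, 0.0, -0.0] k= 2
row [-1, -0.3, 0.0, -0.519, 0.0, 0.0, -0.0] k= 2
```

{"name": "apply_moves", "arguments": {
  "series": [
    [[1,0,0,0,0,0,1],[1,0,0,0,0,0,1],[1,0,0,0,0,0,1],[1,0,0,0,0,0,1],[1,0,0,0,0,0,1],[1,0,0,0,0,0,1],[1,0,0,0,0,0,1],[1,0,0,0,0,0,1],[1,0,0,0,0,0,1]]
  ]
}}

```text
clock: 16.85
position: [0.6085, 0.2617, 0.1009]
orientation: [[-0.222, 0.847, -0.483], [0.975, 0.192, -0.112], [-0.002, -0.496, -0.868]]
wrist_force: [-0.0, -0.3, 1.1]
finger_gap: 0.997
grasp_force: 0.0
```

{"name": "apply_moves", "arguments": {
  "series": [
    [[1,0,0,0,0,0,1],[1,0,0,0,0,0,1],[1,0,0,0,0,0,1],[1,0,0,0,0,0,1],[1,0,0,0,0,0,1],[1,0,0,0,0,0,1],[1,0,0,0,0,0,1],[1,0,0,0,0,0,1],[1,0,0,0,0,0,1],[1,0,0,0,0,0,1]]
  ]
}}

```text
clock: 18.1
position: [0.6086, 0.2617, 0.1006]
orientation: [[0.846, 0.226, -0.484], [0.196, -0.974, -0.112], [-0.496, -0.0, -0.868]]
wrist_force: [-0.3, 0.2, 0.4]
finger_gap: 0.999
grasp_force: 0.0
```

{"name": "apply_moves", "arguments": {
  "series": [
    [[1,0,0,0.25,0,0,0],[1,0,0,0.5,0,0,0],[1,0,0,0.7,0,0,0],[1,0,0,0.7,0,0,0],[1,0,0,0.7,0,0,0]]
  ]
}}

```text
clock: 18.73
position: [0.5753, 0.2538, 0.0392]
orientation: [[0.845, 0.225, -0.485], [0.196, -0.974, -0.112], [-0.497, -0.0, -0.868]]
wrist_force: [-0.6, 0.4, 0.1]
finger_gap: 0.999
grasp_force: 0.0
```

{"name": "apply_moves", "arguments": {
  "series": [
    [[-1,0,0,0,0,0,0],[-1,0,0,0,0,0,0],[-1,0,0,0,0,0,0],[-1,0,0,0,0,0,0],[-1,0,0,0,0,0,0],[-1,0,0,0,0,0,0]]
  ],
  "newtons": 35
}}

```text
clock: 19.48
position: [0.5744, 0.2536, 0.0377]
orientation: [[0.844, 0.225, -0.487], [0.195, -0.974, -0.112], [-0.5, 0.0, -0.866]]
wrist_force: [-0.0, -0.4, 0.2]
finger_gap: 0.563
grasp_force: 35.0
```

```bash
python3 - <<'E'
from pw import *
st()
W=[pour2(lip_of(ct+[0,0,.12],193,0),193,0)]; np.savez('cmd.npz',p=W[0][0],R=W[0][1].as_matrix())
a=lip_of(ct+[0,0,.13],193,0); b=L(-.05,.092+.10)
plan([(*pour2(a+(b-a)*i/6,193+47*i/6,0),0,-1,35) for i in range(1,7)])
E
```

```text
t 19.48 q [13.  50.2 63.7  0.  96.1 90. ] pos [0.5744 0.2536 0.0377] cmd [0.5746 0.2534 0.158 ] dR [0. 0. 0.] F [-0.  -0.4  0.2] gap 0.563 gf 35.0
row [-1, -0.088, 0.657, -0.084, -0.044, 0.0, -0.075] k= 2
row [-1, -0.126, 0.645, 0.054, -0.043, 0.0, -0.076] k= 2
row [-1, -0.214, 0.621, 0.104, -0.044, 0.0, -0.075] k= 2
row [-1, -0.296, 0.583, 0.152, -0.043, 0.0, -0.075] k= 2
row [-1, -0.373, 0.533, 0.197, -0.044, 0.0, -0.076] k= 2
row [-1, -0.444, 0.47, 0.238, -0.043, 0.0, -0.075] k= 2
```

{"name": "apply_moves", "arguments": {
  "series": [
    [[-1,-0.1,0,-0.17,0,0,0],[-1,-0.2,0,-0.35,0,0,0],[-1,-0.3,0,-0.52,0,0,0]]
  ]
}}

```text
clock: 19.85
position: [0.575, 0.2537, 0.1001]
orientation: [[0.845, 0.225, -0.485], [0.195, -0.974, -0.112], [-0.498, -0.0, -0.867]]
wrist_force: [0.7, -0.2, -0.9]
finger_gap: 0.564
grasp_force: 35.0
```

{"name": "apply_moves", "arguments": {
  "series": [
    [[-1,-0.1,0,-0.17,0,0,0],[-1,-0.2,0,-0.35,0,0,0],[-1,-0.3,0,-0.519,0,0,0]]
  ]
}}

```text
clock: 20.23
position: [0.5744, 0.2536, 0.1593]
orientation: [[0.844, 0.225, -0.486], [0.195, -0.974, -0.112], [-0.499, -0.0, -0.867]]
wrist_force: [0.7, -0.5, -1.0]
finger_gap: 0.563
grasp_force: 35.0
```

{"name": "apply_moves", "arguments": {
  "series": [
    [[-1,-0.03,0.22,-0.03,-0.015,0,-0.025],[-1,-0.06,0.44,-0.06,-0.03,0,-0.05],[-1,-0.088,0.657,-0.084,-0.044,0,-0.075]]
  ]
}}

```text
clock: 20.6
position: [0.5858, 0.1882, 0.1702]
orientation: [[0.809, 0.357, -0.466], [0.309, -0.934, -0.179], [-0.5, 0.001, -0.866]]
wrist_force: [0.1, 0.5, -1.9]
finger_gap: 0.566
grasp_force: 35.0
```

{"name": "apply_moves", "arguments": {
  "series": [
    [[-1,-0.06,0.32,0.025,-0.022,0,-0.038],[-1,-0.126,0.645,0.054,-0.043,0,-0.076]]
  ]
}}

```text
clock: 20.85
position: [0.596, 0.1229, 0.1717]
orientation: [[0.759, 0.482, -0.438], [0.418, -0.876, -0.241], [-0.5, -0.0, -0.866]]
wrist_force: [-0.5, -0.2, -0.6]
finger_gap: 0.566
grasp_force: 35.0
```

{"name": "apply_moves", "arguments": {
  "series": [
    [[-1,-0.1,0.31,0.05,-0.022,0,-0.038],[-1,-0.214,0.621,0.104,-0.044,0,-0.075]]
  ]
}}

```text
clock: 21.1
position: [0.605, 0.0568, 0.1733]
orientation: [[0.695, 0.596, -0.401], [0.516, -0.803, -0.299], [-0.5, 0.001, -0.866]]
wrist_force: [0.2, 0.2, -1.0]
finger_gap: 0.566
grasp_force: 35.0
```

{"name": "apply_moves", "arguments": {
  "series": [
    [[-1,-0.15,0.29,0.075,-0.022,0,-0.038],[-1,-0.296,0.583,0.152,-0.043,0,-0.075]]
  ]
}}

```text
clock: 21.35
position: [0.6128, -0.0098, 0.1751]
orientation: [[0.619, 0.699, -0.357], [0.606, -0.715, -0.35], [-0.5, 0.0, -0.866]]
wrist_force: [0.0, 0.4, -0.5]
finger_gap: 0.561
grasp_force: 35.0
```

{"name": "apply_moves", "arguments": {
  "series": [
    [[-1,-0.18,0.27,0.1,-0.022,0,-0.038],[-1,-0.373,0.533,0.197,-0.044,0,-0.076]]
  ]
}}

```text
clock: 21.6
position: [0.6198, -0.0774, 0.1765]
orientation: [[0.53, 0.791, -0.306], [0.685, -0.612, -0.396], [-0.5, 0.0, -0.866]]
wrist_force: [0.2, 0.0, -2.5]
finger_gap: 0.564
grasp_force: 35.0
```

{"name": "apply_moves", "arguments": {
  "series": [
    [[-1,-0.15,0.16,0.08,-0.015,0,-0.025],[-1,-0.3,0.32,0.16,-0.03,0,-0.05],[-1,-0.4,0.43,0.22,-0.04,0,-0.07],[-1,-0.444,0.47,0.238,-0.043,0,-0.075],[-1,-0.444,0.47,0.238,-0.043,0,-0.075]]
  ]
}}

```text
clock: 22.22
position: [0.626, -0.145, 0.1779]
orientation: [[0.435, 0.865, -0.25], [0.749, -0.502, -0.432], [-0.5, 0.0, -0.866]]
wrist_force: [0.3, -0.4, -2.0]
finger_gap: 0.564
grasp_force: 35.0
```

```bash
python3 - <<'E'
from pw import *
st(); c=snap('top','t2'); w=snap('wrist','w6'); s=snap('side','s2')
l=L(-.05,.192); print('lip pred top',w2pix(c,l),'jar pred',w2pix(c,[*jar,.092]),'side jar',w2pix(s,[*jar,.092]),'wrist jar',w2pix(w,[*jar,.092]))
a=cv2.resize(c['frame'][150:250,340:460],None,fx=4,fy=4,interpolation=cv2.INTER_CUBIC)
b=cv2.resize(w['frame'],(640,400)); s_=cv2.resize(s['frame'][100:230,300:460],None,fx=2,fy=2)
m=np.zeros((600,800,3),np.uint8); m[:400,:480]=cv2.convertScaleAbs(a,alpha=1.3); m[:260,480:800]=s_; m[400:600,:320]=cv2.resize(b,(320,200))
cv2.imwrite('pics/m1.png',m)
E
```

```text
t 22.23 q [-10.5  31.7  76.1 -28.2  84.   25.6] pos [ 0.626  -0.145   0.1779] cmd [ 0.6265 -0.1452  0.1779] dR [0.  0.  0.1] F [ 0.3 -0.4 -2. ] gap 0.564 gf 35.0
lip pred top (np.float64(403.08350517120306), np.float64(189.02883091228122)) jar pred (np.float64(412.2750271116156), np.float64(202.62303231130565)) side jar (np.float64(372.04070883151905), np.float64(158.48997945542774)) wrist jar (np.float64(325.0993491485925), np.float64(250.20328889683458))
```

View pics/m1.png

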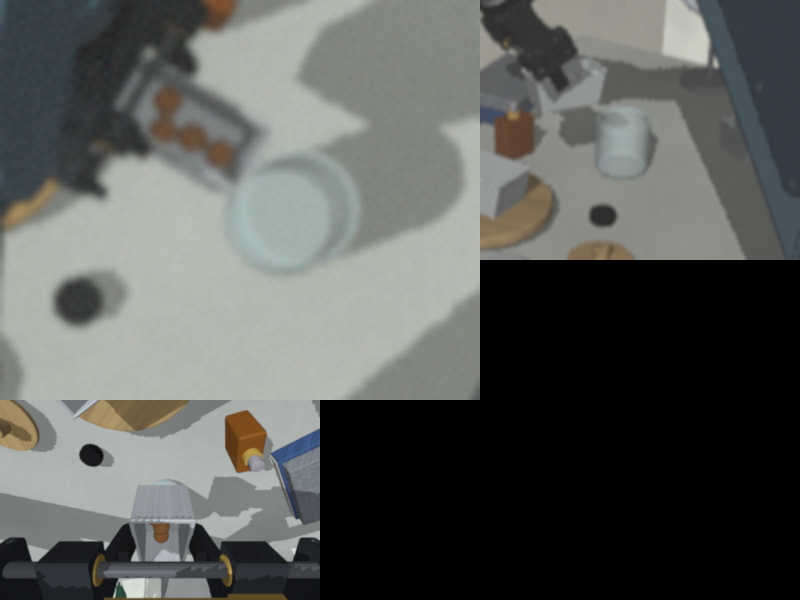

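Top crop: the lip is at ≈(402,190) as predicted, within 1 px, and the jar rim centre is ≈(414.5,202.8). That puts the jar near (0.567,−0.257). I'll pour using that.

```bash
sed -i 's/jar=np.array(\[.566,-.25\])/jar=np.array([.567,-.257])/' pw.py; python3 - <<'E'
from pw import *
q=telemetry.sense()['joint_positions']; p,R=getcmd(); W=[]
for T in (20,40,60,75,85,95,105,115):
    f=min(T,60)/60; w=pour2(L(-.05+.033*f,.192-.08*f),psi,T); W.append(w); q,e=ik6(*w,q); print(T,q.round(0),round(e,4))
plan([(*w,0,-1,30) for w in W])
E
```

```text
20 [-19.  25.  82. -10.  75.  13.] 0.0
40 [-30.  21.  87.  11.  72.  -4.] 0.0
60 [-42.  23.  90.  30.  76. -22.] 0.0
75 [-49.  27.  90.  42.  84. -32.] 0.0
85 [-53.  30.  89.  49.  90. -37.] 0.0
95 [-56.  35.  88.  55.  96. -40.] 0.0
105 [-58.  41.  86.  61. 102. -43.] 0.0
115 [-60.  46.  84.  66. 109. -45.] 0.0
row [-1, -0.132, 0.043, 0.093, -0.0, 0.222, -0.0] k= 3
row [-1, -0.183, 0.0, 0.062, -0.0, 0.223, -0.0] k= 3
row [-1, -0.276, 0.001, 0.023, 0.0, 0.222, -0.0] k= 3
row [-1, -0.084, -0.0, -0.169, 0.0, 0.167, -0.0] k= 3
row [-1, -0.051, -0.0, -0.115, 0.0, 0.111, -0.0] k= 2
row [-1, -0.051, -0.0, -0.116, 0.0, 0.111, -0.0] k= 2
row [-1, -0.051, -0.0, -0.115, 0.0, 0.111, -0.0] k= 2
row [-1, -0.051, -0.0, -0.115, 0.0, 0.111, -0.0] k= 2
```

{"name": "apply_moves", "arguments": {
  "series": [
    [[-1,-0.044,0.014,0.031,0,0.074,0],[-1,-0.088,0.028,0.062,0,0.148,0],[-1,-0.132,0.043,0.093,0,0.222,0]]
  ]
}}

```text
clock: 22.75
position: [0.6221, -0.1604, 0.1765]
orientation: [[0.492, 0.866, -0.084], [0.853, -0.5, -0.148], [-0.17, 0.001, -0.985]]
wrist_force: [-0.3, 0.1, -2.1]
finger_gap: 0.564
grasp_force: 35.0
```

{"name": "apply_moves", "arguments": {
  "series": [
    [[-1,-0.06,0,0.02,0,0.074,0],[-1,-0.12,0,0.04,0,0.148,0],[-1,-0.183,0,0.062,0,0.223,0]]
  ]
}}

```text
clock: 23.12
position: [0.6124, -0.1773, 0.1738]
orientation: [[0.492, 0.866, 0.09], [0.852, -0.5, 0.154], [0.178, 0.001, -0.984]]
wrist_force: [-0.5, -0.3, -1.7]
finger_gap: 0.562
grasp_force: 35.0
```

{"name": "apply_moves", "arguments": {
  "series": [
    [[-1,-0.09,0,0.008,0,0.074,0],[-1,-0.18,0,0.015,0,0.148,0],[-1,-0.276,0.001,0.023,0,0.222,0],[-1,-0.276,0.001,0.023,0,0.222,0]]
  ]
}}

```text
clock: 23.62
position: [0.5976, -0.2022, 0.1648]
orientation: [[0.437, 0.864, 0.25], [0.748, -0.503, 0.433], [0.5, -0.003, -0.866]]
wrist_force: [-0.7, 0.7, -1.8]
finger_gap: 0.559
grasp_force: 35.0
```

{"name": "apply_moves", "arguments": {
  "series": [
    [[-1,-0.028,0,-0.056,0,0.055,0],[-1,-0.056,0,-0.113,0,0.111,0],[-1,-0.084,0,-0.169,0,0.167,0],[-1,-0.084,0,-0.169,0,0.167,0],[-1,-0.084,0,-0.169,0,0.167,0]]
  ]
}}

```text
clock: 24.25
position: [0.5915, -0.2136, 0.1768]
orientation: [[0.353, 0.866, 0.353], [0.614, -0.499, 0.612], [0.706, 0.0, -0.708]]
wrist_force: [0.2, -0.2, -1.7]
finger_gap: 0.57
grasp_force: 35.0
```

{"name": "apply_moves", "arguments": {
  "series": [
    [[-1,-0.026,0,-0.058,0,0.056,0],[-1,-0.051,0,-0.115,0,0.111,0],[-1,-0.051,0,-0.115,0,0.111,0],[-1,-0.051,0,-0.115,0,0.111,0],[-1,-0.051,0,-0.115,0,0.111,0],[-1,-0.051,0,-0.115,0,0.111,0]]
  ]
}}

```text
clock: 25.0
position: [0.5855, -0.2242, 0.1816]
orientation: [[0.286, 0.866, 0.41], [0.497, -0.5, 0.709], [0.819, 0.001, -0.574]]
wrist_force: [-0.1, -0.1, -1.0]
finger_gap: 0.565
grasp_force: 35.0
```

{"name": "apply_moves", "arguments": {
  "series": [
    [[-1,-0.026,0,-0.058,0,0.056,0],[-1,-0.051,0,-0.116,0,0.111,0],[-1,-0.051,0,-0.116,0,0.111,0],[-1,-0.051,0,-0.116,0,0.111,0],[-1,-0.051,0,-0.116,0,0.111,0],[-1,-0.051,0,-0.116,0,0.111,0]]
  ]
}}

```text
clock: 25.75
position: [0.5792, -0.2351, 0.1841]
orientation: [[0.21, 0.866, 0.454], [0.367, -0.5, 0.785], [0.906, 0.001, -0.423]]
wrist_force: [0.3, -0.6, -1.1]
finger_gap: 0.56
grasp_force: 35.0
```

{"name": "apply_moves", "arguments": {
  "series": [
    [[-1,-0.026,0,-0.058,0,0.056,0],[-1,-0.051,0,-0.115,0,0.111,0],[-1,-0.051,0,-0.115,0,0.111,0],[-1,-0.051,0,-0.115,0,0.111,0]]
  ]
}}

```text
clock: 26.25
position: [0.5729, -0.2462, 0.184]
orientation: [[0.129, 0.866, 0.483], [0.225, -0.5, 0.836], [0.966, 0.001, -0.26]]
wrist_force: [1.1, -0.4, -1.5]
finger_gap: 0.563
grasp_force: 35.0
```

{"name": "apply_moves", "arguments": {
  "series": [
    [[-1,-0.026,0,-0.058,0,0.056,0],[-1,-0.051,0,-0.115,0,0.111,0],[-1,-0.051,0,-0.115,0,0.111,0],[-1,-0.051,0,-0.115,0,0.111,0],[-1,-0.051,0,-0.115,0,0.111,0],[-1,-0.051,0,-0.115,0,0.111,0]]
  ]
}}

```text
clock: 27.0
position: [0.5667, -0.257, 0.1825]
orientation: [[0.043, 0.866, 0.498], [0.077, -0.5, 0.862], [0.996, 0.002, -0.088]]
wrist_force: [-0.2, -0.3, -0.7]
finger_gap: 0.563
grasp_force: 35.0
```

```bash
python3 - <<'E'
from pw import *
st(); c=snap('top','t3'); s=snap('side','s3')
m=np.zeros((400,800,3),np.uint8); m[:400,:480]=cv2.convertScaleAbs(cv2.resize(c['frame'][150:250,340:460],None,fx=4,fy=4,interpolation=cv2.INTER_CUBIC),alpha=1.3); m[:390,480:800]=cv2.resize(s['frame'][100:230,320:427],(320,390)); cv2.imwrite('pics/m2.png',m)
E
```

```text
t 27.0 q [-62.1  47.4  83.3  64.  110.1 -46.9] pos [ 0.5667 -0.257   0.1825] cmd [ 0.5669 -0.2573  0.1822] dR [ 0.  -0.1 -0.1] F [-0.2 -0.3 -0.7] gap 0.563 gf 35.0
```

View pics/m2.png

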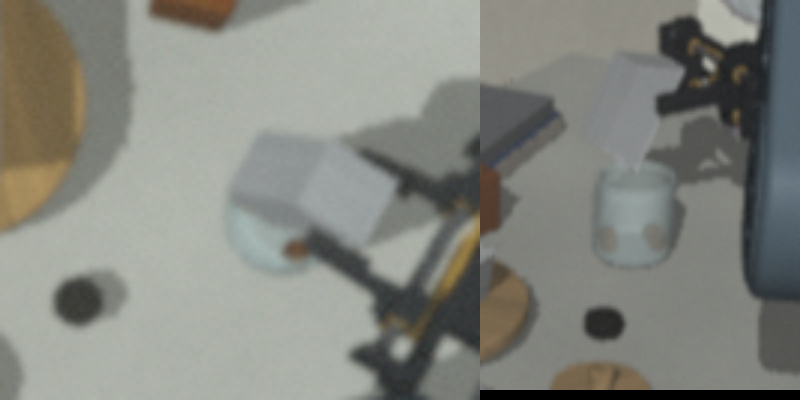

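The pour shows balls in the jar (side view (605,237),(655,235)), and the tin is inverted over the mouth with none on the table. I'll back out level and check everything in one picture.

```bash
python3 - <<'E'
from pw import *
W=[]
for T in (75,40,0):
    f=min(T,60)/60; W.append(pour2(L(-.05+.033*f,.212-.08*f),psi,T))
plan([(*w,0,-1,60) for w in W])
E
```

```text
row [-1, 0.19, -0.0, 0.477, 0.0, -0.444, -0.0] k= 5
row [-1, 0.276, -0.001, 0.325, 0.0, -0.389, -0.0] k= 4
row [-1, 0.299, 0.0, 0.008, -0.0, -0.445, -0.0] k= 5
```

{"name": "apply_moves", "arguments": {
  "series": [
    [[-1,0.04,0,0.1,0,-0.089,0],[-1,0.08,0,0.19,0,-0.178,0],[-1,0.11,0,0.29,0,-0.266,0],[-1,0.15,0,0.38,0,-0.355,0],[-1,0.19,0,0.477,0,-0.444,0]]
  ]
}}

```text
clock: 27.72
position: [0.591, -0.2147, 0.1972]
orientation: [[0.355, 0.865, 0.354], [0.614, -0.501, 0.609], [0.705, 0.001, -0.71]]
wrist_force: [0.9, -0.0, -1.2]
finger_gap: 0.56
grasp_force: 35.0
```

{"name": "apply_moves", "arguments": {
  "series": [
    [[-1,0.07,0,0.08,0,-0.097,0],[-1,0.14,0,0.16,0,-0.195,0],[-1,0.21,0,0.24,0,-0.292,0],[-1,0.276,-0.001,0.325,0,-0.389,0]]
  ]
}}

```text
clock: 28.22
position: [0.6124, -0.1775, 0.1942]
orientation: [[0.493, 0.865, 0.087], [0.853, -0.501, 0.146], [0.17, 0.002, -0.985]]
wrist_force: [-0.0, -0.0, -1.3]
finger_gap: 0.564
grasp_force: 35.0
```

{"name": "apply_moves", "arguments": {
  "series": [
    [[-1,0.06,0,0.002,0,-0.089,0],[-1,0.12,0,0.003,0,-0.178,0],[-1,0.18,0,0.005,0,-0.267,0],[-1,0.24,0,0.006,0,-0.356,0],[-1,0.299,0,0.008,0,-0.445,0],[-1,0.299,0,0.008,0,-0.445,0]]
  ]
}}

```text
clock: 28.98
position: [0.627, -0.1493, 0.1955]
orientation: [[0.43, 0.867, -0.251], [0.752, -0.498, -0.432], [-0.5, -0.003, -0.866]]
wrist_force: [-0.2, 0.1, -1.7]
finger_gap: 0.562
grasp_force: 35.0
```

```bash
python3 - <<'E'
from pw import *
st(); c=snap('top','t4'); snap('wrist','w7')
cv2.imwrite('pics/m3.png',cv2.convertScaleAbs(cv2.resize(c['frame'][130:285,230:490],None,fx=3,fy=3,interpolation=cv2.INTER_CUBIC),alpha=1.4))
E
```

```text
t 28.98 q [-10.8  30.8  75.2 -28.2  85.4  24.2] pos [ 0.627  -0.1493  0.1955] cmd [ 0.6275 -0.1522  0.198 ] dR [ 0.1  0.  -0.3] F [-0.2  0.1 -1.7] gap 0.562 gf 35.0
```

View pics/m3.png

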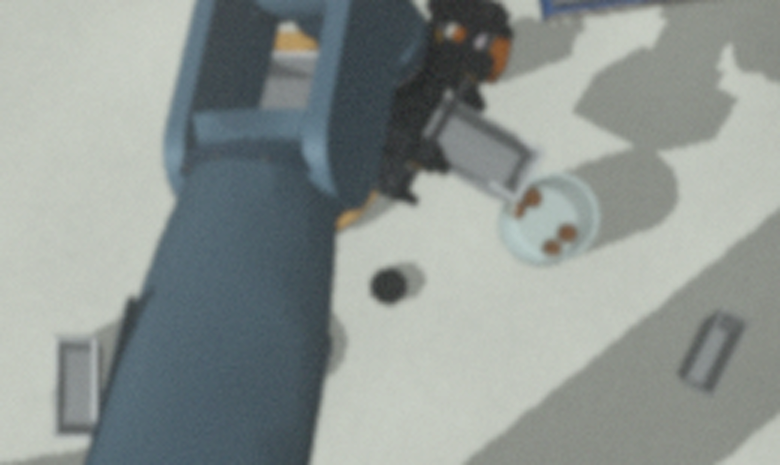

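Four balls are in the jar (around (525,200) and (560,240)), C is empty, and D (78,385) and E (712,350) are where they were.

```bash
python3 - <<'E'
from pw import *
s2=load('s2');s3=load('s3');s=snap('side','s4')
for n,z in (('rim',.092),('bot',.036)):
    P=[w2pix(s,[.658+a*.07,b*.035,z]) for a,b in((1,1),(1,-1),(-1,-1),(-1,1))]; print(n,np.round(P,0).tolist())
r=(slice(170,225),slice(255,345))
for a,b in ((s2,s3),(s3,s),(s2,s)): print(cv2.absdiff(cv2.GaussianBlur(a['frame'][r],(5,5),0),cv2.GaussianBlur(b['frame'][r],(5,5),0)).max(2).__gt__(25).sum())
cv2.imwrite('pics/sA.png',np.hstack([cv2.resize(x['frame'][160:235,245:355],None,fx=3.6,fy=3.6,interpolation=cv2.INTER_CUBIC) for x in (s2,s)]))
q=telemetry.sense()['joint_positions']; W=[]
tin=lambda z:lip_of(np.array([.658,.001,z]),180,0)
a=L(-.05,.212); b=tin(.14)
for i in range(1,4): W.append(pour2(a+(b-a)*i/3,240-20*i,0))
W.append(pour2(tin(.061),180,0))
for w in W: q,e=ik6(*w,q); print(w[0].round(3),q.round(0),round(e,4))
plan([(*w,0,-1,30) for w in W])
E
```

```text
rim [[272.0, 178.0], [288.0, 169.0], [325.0, 183.0], [310.0, 192.0]]
bot [[273.0, 195.0], [289.0, 186.0], [325.0, 200.0], [310.0, 210.0]]
1
0
4
[ 0.65  -0.096  0.191] [ -8.  40.  63. -22.  97.  43.] 0.0
[ 0.665 -0.046  0.185] [ -8.  46.  53. -14. 107.  61.] 0.0
[0.673 0.001 0.178] [ -8.  49.  49.  -4. 111.  82.] 0.0
[0.673 0.001 0.099] [ -8.  52.  54.  -4. 104.  82.] 0.0
row [-1, 0.547, -0.086, -0.24, 0.111, 0.0, 0.192] k= 3
row [-1, 0.417, -0.284, -0.163, 0.111, 0.0, 0.193] k= 3
row [-1, 0.235, -0.419, -0.059, 0.111, 0.0, 0.192] k= 3
row [-1, 0.395, 0.0, 0.684, 0.0, 0.0, 0.0] k= 3
```

View pics/sA.png

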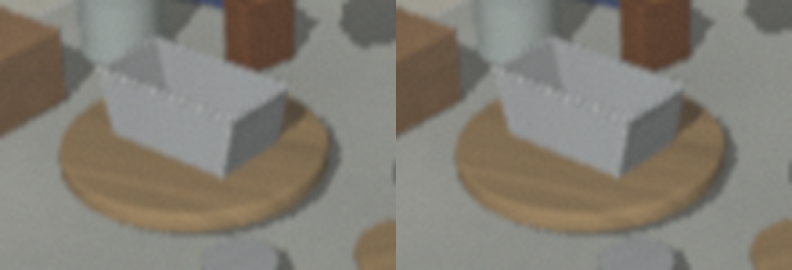

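A is unmoved in the side view, its rim corners within 1–2 px of prediction. Bringing C to the nest.

{"name": "apply_moves", "arguments": {
  "series": [
    [[-1,0.18,-0.03,-0.08,0.037,0,0.064],[-1,0.36,-0.057,-0.16,0.074,0,0.128],[-1,0.547,-0.086,-0.24,0.111,0,0.192]]
  ]
}}

```text
clock: 29.5
position: [0.6495, -0.0975, 0.1922]
orientation: [[0.668, 0.638, -0.383], [0.553, -0.77, -0.318], [-0.498, 0.001, -0.867]]
wrist_force: [0.4, -0.7, -1.3]
finger_gap: 0.563
grasp_force: 35.0
```

{"name": "apply_moves", "arguments": {
  "series": [
    [[-1,0.14,-0.09,-0.05,0.037,0,0.064],[-1,0.28,-0.19,-0.11,0.074,0,0.128],[-1,0.417,-0.284,-0.163,0.111,0,0.193]]
  ]
}}

```text
clock: 29.88
position: [0.6653, -0.0473, 0.1853]
orientation: [[0.817, 0.336, -0.469], [0.291, -0.942, -0.167], [-0.497, 0.0, -0.867]]
wrist_force: [0.1, -0.1, -0.9]
finger_gap: 0.565
grasp_force: 35.0
```

{"name": "apply_moves", "arguments": {
  "series": [
    [[-1,0.08,-0.14,-0.02,0.037,0,0.064],[-1,0.16,-0.28,-0.04,0.074,0,0.128],[-1,0.235,-0.419,-0.059,0.111,0,0.192],[-1,0.235,-0.419,-0.059,0.111,0,0.192],[-1,0.235,-0.419,-0.059,0.111,0,0.192]]
  ]
}}

```text
clock: 30.5
position: [0.6726, -0.0003, 0.1784]
orientation: [[0.867, 0.001, -0.499], [0.001, -1.0, -0.0], [-0.499, 0.0, -0.867]]
wrist_force: [0.1, -0.2, -0.2]
finger_gap: 0.559
grasp_force: 35.0
```

{"name": "apply_moves", "arguments": {
  "series": [
    [[-1,0.1,0,0.17,0,0,0],[-1,0.2,0,0.34,0,0,0],[-1,0.3,0,0.52,0,0,0],[-1,0.37,0,0.64,0,0,0],[-1,0.395,0,0.684,0,0,0],[-1,0.395,0,0.684,0,0,0],[-1,0.395,0,0.684,0,0,0]]
  ]
}}

```text
clock: 31.38
position: [0.6732, 0.001, 0.0996]
orientation: [[0.867, -0.0, -0.498], [-0.0, -1.0, -0.0], [-0.498, 0.001, -0.867]]
wrist_force: [-0.2, 0.6, -1.0]
finger_gap: 0.565
grasp_force: 35.0
```

```bash
python3 - <<'E'
from pw import *
st(); s=snap('side','s5')
E
```

```text
t 31.38 q [ -8.1  51.8  53.   -4.2 104.7  81.9] pos [0.6732 0.001  0.0996] cmd [0.6729 0.001  0.099 ] dR [-0.   0.1  0. ] F [-0.2  0.6 -1. ] gap 0.565 gf 35.0
```

```bash
python3 - <<'E'
from pw import *
Rv=Rt(0,0); print(np.degrees((Rv.inv()*getcmd()[1]).as_rotvec()))
W=[([.673,.001,.17],getcmd()[1],0,1,60),([.60,.05,.19],Rv,0,1,60),([.4016,.2141,.19],Rt(2.1),0,1,60)]
q=telemetry.sense()['joint_positions']
for w in W: q,e=ik6(np.array(w[0]),w[1],q); print(q.round(0),round(e,4))
plan(W)
E
```

```text
[-2.51360947e-02 -3.00053577e+01 -1.12900219e-02]
[ -8.  49.  50.  -4. 111.  82.] 0.0
[-6. 18. 91. -0. 71. 84.] 0.0
[ 14.   0. 111.  -0.  68. 101.] 0.0
row [1, -0.355, 0.0, -0.615, 0.0, 0.0, 0.0] k= 2
row [1, -0.732, -0.49, 0.191, 0.0, 0.333, 0.0] k= 4
row [1, -0.661, -0.547, 0.0, 0.0, 0.0, -0.008] k= 2
row [1, -0.654, -0.556, 0.001, 0.0, 0.0, -0.007] k= 2
row [1, -0.649, -0.562, 0.0, 0.0, 0.0, -0.008] k= 2
```

{"name": "apply_moves", "arguments": {
  "series": [
    [[1,0,0,0,0,0,0],[1,0,0,0,0,0,0],[1,0,0,0,0,0,0],[1,0,0,0,0,0,0],[1,0,0,0,0,0,0],[1,-0.15,0,-0.26,0,0,0],[1,-0.355,0,-0.615,0,0,0],[1,-0.355,0,-0.615,0,0,0]]
  ]
}}

```text
clock: 32.42
position: [0.6747, 0.0009, 0.1741]
orientation: [[0.87, 0.0, -0.493], [-0.001, -1.0, -0.001], [-0.493, 0.001, -0.87]]
wrist_force: [-0.6, 0.3, 0.2]
finger_gap: 1.003
grasp_force: 0.0
```

{"name": "apply_moves", "arguments": {
  "series": [
    [[1,-0.732,-0.49,0.191,0,0.333,0],[1,-0.732,-0.49,0.191,0,0.333,0],[1,-0.732,-0.49,0.191,0,0.333,0],[1,-0.732,-0.49,0.191,0,0.333,0]]
  ]
}}

```text
clock: 32.92
position: [0.596, 0.051, 0.1888]
orientation: [[1.0, 0.001, -0.004], [0.001, -1.0, 0.0], [-0.004, -0.0, -1.0]]
wrist_force: [0.4, -0.1, -0.3]
finger_gap: 1.002
grasp_force: 0.0
```

{"name": "apply_moves", "arguments": {
  "series": [
    [[1,-0.661,-0.547,0,0,0,-0.008],[1,-0.661,-0.547,0,0,0,-0.008]]
  ]
}}

```text
clock: 33.17
position: [0.5329, 0.1057, 0.1894]
orientation: [[1.0, 0.013, -0.005], [0.013, -1.0, -0.0], [-0.005, 0.0, -1.0]]
wrist_force: [0.4, 0.6, 0.6]
finger_gap: 1.002
grasp_force: 0.0
```

{"name": "apply_moves", "arguments": {
  "series": [
    [[1,-0.654,-0.556,0.001,0,0,-0.007],[1,-0.654,-0.556,0.001,0,0,-0.007]]
  ]
}}

```text
clock: 33.42
position: [0.4669, 0.1608, 0.1896]
orientation: [[1.0, 0.024, -0.004], [0.024, -1.0, -0.001], [-0.004, 0.001, -1.0]]
wrist_force: [-0.2, 0.1, 0.4]
finger_gap: 1.002
grasp_force: 0.0
```

{"name": "apply_moves", "arguments": {
  "series": [
    [[1,-0.649,-0.562,0,0,0,-0.008],[1,-0.649,-0.562,0,0,0,-0.008],[1,-0.649,-0.562,0,0,0,-0.008],[1,-0.649,-0.562,0,0,0,-0.008]]
  ]
}}

```text
clock: 33.92
position: [0.4029, 0.2139, 0.19]
orientation: [[0.999, 0.036, -0.0], [0.036, -0.999, -0.001], [-0.0, 0.001, -1.0]]
wrist_force: [0.8, 0.3, -0.4]
finger_gap: 1.001
grasp_force: 0.0
```

```bash
python3 - <<'E'
from pw import *
st(); w=snap('wrist','w8'); s=snap('side','s6'); t=snap('top','t6')
m=np.zeros((600,800,3),np.uint8)
m[:350,:560]=cv2.resize(w['frame'],(560,350)); 
a=cv2.resize(s['frame'][155:230,245:355],None,fx=2.18,fy=3.3,interpolation=cv2.INTER_CUBIC); m[350:350+a.shape[0],:a.shape[1]]=a
b=cv2.convertScaleAbs(cv2.resize(t['frame'][130:280,230:490],(520,250),interpolation=cv2.INTER_CUBIC),alpha=1.4); m[350:,280:800]=b
cv2.imwrite('pics/m4.png',m)
E
```

```text
t 33.92 q [ 13.   -2.2 111.4  -0.   70.8 101. ] pos [0.4029 0.2139 0.19  ] cmd [0.4016 0.2141 0.19  ] dR [-0.  0.  0.] F [ 0.8  0.3 -0.4] gap 1.001 gf 0.0
```

View pics/m4.png

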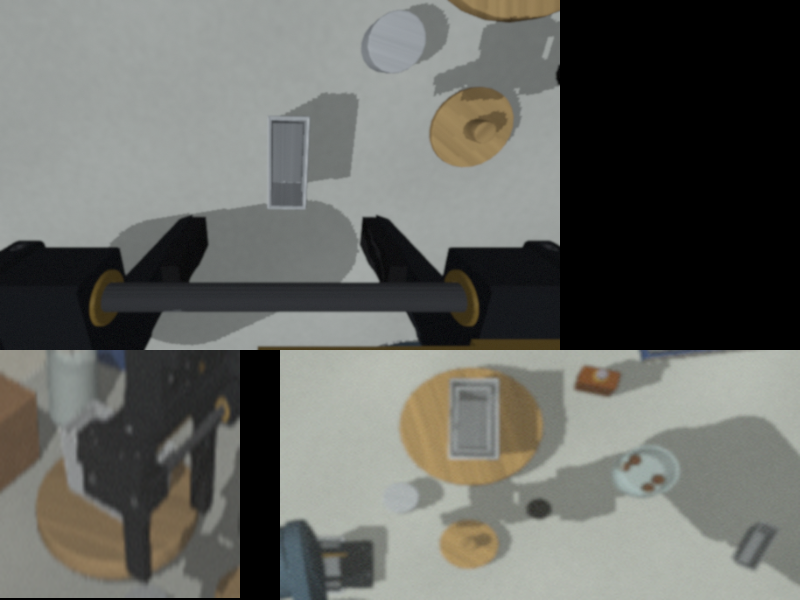

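C sits squarely nested in A (top panel (474,418)). D's rim is in the wrist panel at (269,117)–(306,209) and the lid disc at (472,126). E is still in place.

```bash
python3 - <<'E'
from pw import *
w=load('w8')
print('D',tinfit(w,[(307.4,133.7),(353,133.7),(349.7,238.9),(307.4,238.9)],.05))
print('lid disc',pix2w(w,539.4,144,.018),'knob',pix2w(w,554,146,.04), 'salve',pix2w(w,394*1.143,42*1.143,.033))
# lid disc by colour in wrist, fit ellipse through its contour
h=cv2.cvtColor(w['frame'],cv2.COLOR_BGR2HSV); m=cv2.inRange(h,(8,70,60),(30,255,255)); m[:90]=0; m[260:]=0; m=cv2.morphologyEx(m,cv2.MORPH_CLOSE,np.ones((15,15)))
cs=max(cv2.findContours(m,0,2)[0],key=cv2.contourArea); pts=np.array([pix2w(w,u,v,.018)[:2] for u,v in cs[:,0]]); print('lid fit',cv2.minEnclosingCircle((pts*1000).astype(np.float32)))
t=load('t6'); h=cv2.cvtColor(t['frame'],cv2.COLOR_BGR2HSV); m=cv2.inRange(h,(8,70,60),(30,255,255)); m[:232]=0; m[262:]=0;m[:,:305]=0;m[:,350:]=0
cs=max(cv2.findContours(m,0,2)[0],key=cv2.contourArea); pts=np.array([pix2w(t,u,v,.018)[:2] for u,v in cs[:,0]]); print('lid top',cv2.minEnclosingCircle((pts*1000).astype(np.float32)))
E
```

```text
D (array([0.4003, 0.2099]), array([0.039, 0.1  , 0.041, 0.1  ]), np.float64(1.5))
lid disc [0.44356848 0.00735895 0.018     ] knob [0.44521535 0.00824803 0.04      ] salve [0.52319388 0.11237422 0.033     ]
lid fit ((441.1893005371094, 7.901069641113281), 45.437984466552734)
lid top ((440.3655700683594, 4.104632377624512), 43.70792007446289)
```

```bash
python3 - <<'E'
from pw import *
plan([([.4005,.2108,.11],1.8,0,1,45),([.4005,.2108,.0385],1.8,0,1,25)])
print('grip'); plan([([.4005,.2108,.12],1.8,0,-1,30),([.54,.0,.2],0,0,-1,45)])
E
```

```text
row [1, -0.011, 0.032, 0.8, 0.0, 0.0, 0.003] k= 2
row [1, 0.0, -0.0, 0.715, 0.0, 0.0, 0.0] k= 3
grip
row [-1, -0.0, 0.0, -0.815, 0.0, 0.0, 0.0] k= 3
row [-1, 0.442, 0.717, -0.267, 0.0, 0.0, 0.007] k= 2
row [-1, 0.45, 0.713, -0.266, 0.0, 0.0, 0.006] k= 2
row [-1, 0.457, 0.708, -0.267, 0.0, 0.0, 0.007] k= 2
```

{"name": "apply_moves", "arguments": {
  "series": [
    [[1,-0.011,0.032,0.4,0,0,0.003],[1,-0.011,0.032,0.8,0,0,0.003],[1,-0.011,0.032,0.8,0,0,0.003]]
  ]
}}

```text
clock: 34.45
position: [0.3982, 0.2099, 0.1071]
orientation: [[1.0, 0.03, -0.007], [0.03, -1.0, -0.002], [-0.007, 0.002, -1.0]]
wrist_force: [-0.6, 0.8, -0.2]
finger_gap: 1.003
grasp_force: 0.0
```

{"name": "apply_moves", "arguments": {
  "series": [
    [[1,0,0,0.25,0,0,0],[1,0,0,0.5,0,0,0],[1,0,0,0.715,0,0,0],[1,0,0,0.715,0,0,0],[1,0,0,0.715,0,0,0]]
  ]
}}

```text
clock: 35.08
position: [0.4017, 0.2112, 0.0397]
orientation: [[1.0, 0.031, 0.002], [0.031, -1.0, 0.0], [0.002, -0.0, -1.0]]
wrist_force: [0.1, 0.7, -0.5]
finger_gap: 1.0
grasp_force: 0.0
```

{"name": "apply_moves", "arguments": {
  "series": [
    [[-1,0,0,0,0,0,0],[-1,0,0,0,0,0,0],[-1,0,0,0,0,0,0],[-1,0,0,0,0,0,0],[-1,0,0,0,0,0,0],[-1,0,0,0,0,0,0],[-1,0,0,0,0,0,0]]
  ],
  "newtons": 25
}}

```text
clock: 35.95
position: [0.4002, 0.211, 0.0381]
orientation: [[1.0, 0.031, -0.0], [0.031, -1.0, -0.0], [-0.0, 0.0, -1.0]]
wrist_force: [-0.0, -0.5, 0.3]
finger_gap: 0.455
grasp_force: 25.0
```

{"name": "apply_moves", "arguments": {
  "series": [
    [[-1,0,0,-0.3,0,0,0],[-1,0,0,-0.6,0,0,0],[-1,0,0,-0.815,0,0,0]]
  ]
}}

```text
clock: 36.33
position: [0.4004, 0.2111, 0.1207]
orientation: [[1.0, 0.031, 0.001], [0.031, -1.0, 0.0], [0.001, 0.0, -1.0]]
wrist_force: [-0.2, -0.3, -1.1]
finger_gap: 0.447
grasp_force: 25.0
```

{"name": "apply_moves", "arguments": {
  "series": [
    [[-1,0.22,0.36,-0.133,0,0,0.004],[-1,0.442,0.717,-0.267,0,0,0.007]]
  ]
}}

```text
clock: 36.58
position: [0.4469, 0.1403, 0.1468]
orientation: [[1.0, 0.022, 0.0], [0.022, -1.0, -0.0], [0.0, 0.0, -1.0]]
wrist_force: [0.8, 0.3, 0.3]
finger_gap: 0.448
grasp_force: 25.0
```

{"name": "apply_moves", "arguments": {
  "series": [
    [[-1,0.225,0.356,-0.133,0,0,0.003],[-1,0.45,0.713,-0.266,0,0,0.006]]
  ]
}}

```text
clock: 36.83
position: [0.4935, 0.0693, 0.1732]
orientation: [[1.0, 0.011, -0.0], [0.011, -1.0, -0.0], [-0.0, 0.0, -1.0]]
wrist_force: [1.7, 0.4, -1.3]
finger_gap: 0.45
grasp_force: 25.0
```

{"name": "apply_moves", "arguments": {
  "series": [
    [[-1,0.23,0.354,-0.133,0,0,0.003],[-1,0.457,0.708,-0.267,0,0,0.007],[-1,0.457,0.708,-0.267,0,0,0.007],[-1,0.457,0.708,-0.267,0,0,0.007],[-1,0.457,0.708,-0.267,0,0,0.007]]
  ]
}}

```text
clock: 37.45
position: [0.5385, 0.0012, 0.1988]
orientation: [[1.0, 0.001, -0.002], [0.001, -1.0, 0.0], [-0.002, -0.0, -1.0]]
wrist_force: [0.7, 0.9, -0.4]
finger_gap: 0.453
grasp_force: 25.0
```

```bash
cat >> plan.py <<'E'
def rect(c,z,x0,x1,y0,y1,s=2000):  # plane z rectified: rows = x, cols = y, s px per m
    W=int((y1-y0)*s); H=int((x1-x0)*s)
    src=np.float32([w2pix(c,[x,y,z]) for x,y in((x0,y0),(x0,y1),(x1,y1),(x1,y0))]); dst=np.float32([(0,0),(W,0),(W,H),(0,H)])
    return cv2.warpPerspective(np.array(c['frame']),cv2.getPerspectiveTransform(src,dst),(W,H),flags=cv2.INTER_CUBIC)
E
python3 - <<'E'
from pw import *
st(); w=snap('wrist','w9')
print(np.round([w2pix(w,[x,y,.092]) for x in(.588,.728) for y in(-.035,.035)],0).tolist())
for x in (.61,.63,.65,.67,.69,.70):
    r=cv2.cvtColor(rect(w,.0915,x-.005,x+.005,-.05,.05,1000),cv2.COLOR_BGR2GRAY).mean(0); print(x,r.astype(int).tolist())
E
```

```text
t 37.45 q [-12.5   8.1  99.5  -0.   72.5  77.4] pos [0.5385 0.0012 0.1988] cmd [ 0.54 -0.    0.2 ] dR [ 0.  -0.1 -0. ] F [ 0.7  0.9 -0.4] gap 0.453 gf 25.0
[[373.0, 136.0], [281.0, 136.0], [384.0, -89.0], [272.0, -89.0]]
0.61 [119, 117, 118, 121, 121, 120, 116, 113, 113, 113, 113, 114, 114, 113, 114, 132, 169, 184, 170, 139, 108, 103, 109, 104, 107, 120, 131, 161, 183, 173, 146, 115, 104, 104, 105, 104, 103, 103, 103, 103, 103, 103, 103, 104, 105, 106, 107, 108, 107, 106, 106, 106, 105, 105, 104, 103, 105, 106, 106, 104, 104, 105, 105, 105, 105, 106, 107, 106, 106, 106, 105, 104, 99, 93, 118, 153, 165, 176, 152, 101, 77, 75, 77, 108, 151, 163, 175, 172, 152, 142, 142, 142, 143, 145, 146, 146, 146, 145, 144, 143]
0.63 [108, 109, 110, 110, 109, 108, 107, 105, 105, 106, 106, 105, 102, 101, 103, 128, 167, 181, 169, 142, 102, 78, 75, 79, 99, 120, 131, 162, 182, 172, 151, 142, 134, 119, 122, 127, 129, 129, 127, 125, 126, 127, 128, 127, 128, 129, 130, 134, 134, 132, 131, 131, 130, 131, 130, 129, 132, 132, 129, 128, 130, 131, 130, 131, 133, 132, 131, 131, 131, 131, 125, 103, 81, 80, 113, 151
[... 1016 characters left out ...]
 75, 105, 148, 160, 172, 168, 152, 145, 142, 139, 137, 136, 138, 141, 143, 144, 145, 145]
0.69 [0, 0, 0, 0, 0, 0, 0, 0, 0, 0, 0, 0, 0, 0, 0, 0, 0, 0, 0, 0, 0, 0, 0, 0, 0, 0, 0, 0, 0, 0, 0, 0, 0, 0, 0, 0, 0, 0, 0, 0, 0, 0, 0, 0, 0, 0, 0, 0, 0, 0, 0, 0, 0, 0, 0, 0, 0, 0, 0, 0, 0, 0, 0, 0, 0, 0, 0, 0, 0, 0, 0, 0, 0, 0, 0, 0, 0, 0, 0, 0, 0, 0, 0, 0, 0, 0, 0, 0, 0, 0, 0, 0, 0, 0, 0, 0, 0, 0, 0, 0]
0.7 [0, 0, 0, 0, 0, 0, 0, 0, 0, 0, 0, 0, 0, 0, 0, 0, 0, 0, 0, 0, 0, 0, 0, 0, 0, 0, 0, 0, 0, 0, 0, 0, 0, 0, 0, 0, 0, 0, 0, 0, 0, 0, 0, 0, 0, 0, 0, 0, 0, 0, 0, 0, 0, 0, 0, 0, 0, 0, 0, 0, 0, 0, 0, 0, 0, 0, 0, 0, 0, 0, 0, 0, 0, 0, 0, 0, 0, 0, 0, 0, 0, 0, 0, 0, 0, 0, 0, 0, 0, 0, 0, 0, 0, 0, 0, 0, 0, 0, 0, 0]
```

```bash
python3 - <<'E'
from pw import *
plan([([.658,.0015,.15],0,0,-1,40),([.658,.0015,.095],0,0,-1,20)])
E
```

```text
row [-1, 0.59, -0.008, 0.25, 0.0, 0.0, 0.0] k= 2
row [-1, 0.59, -0.007, 0.249, 0.0, 0.0, 0.0] k= 2
row [-1, 0.001, -0.0, 0.55, 0.0, 0.0, 0.0] k= 3
```

{"name": "apply_moves", "arguments": {
  "series": [
    [[-1,0.3,-0.004,0.125,0,0,0],[-1,0.59,-0.008,0.25,0,0,0]]
  ]
}}

```text
clock: 37.75
position: [0.599, 0.0019, 0.1745]
orientation: [[1.0, 0.001, 0.0], [0.001, -1.0, -0.0], [0.0, 0.0, -1.0]]
wrist_force: [0.8, 0.0, -1.2]
finger_gap: 0.45
grasp_force: 25.0
```

{"name": "apply_moves", "arguments": {
  "series": [
    [[-1,0.3,-0.004,0.125,0,0,0],[-1,0.59,-0.007,0.249,0,0,0],[-1,0.59,-0.007,0.249,0,0,0],[-1,0.59,-0.007,0.249,0,0,0],[-1,0.59,-0.007,0.249,0,0,0]]
  ]
}}

```text
clock: 38.38
position: [0.657, 0.002, 0.1504]
orientation: [[1.0, 0.0, 0.0], [0.0, -1.0, -0.0], [0.0, 0.0, -1.0]]
wrist_force: [0.5, -0.5, -0.4]
finger_gap: 0.452
grasp_force: 25.0
```

{"name": "apply_moves", "arguments": {
  "series": [
    [[-1,0,0,0.1,0,0,0],[-1,0,0,0.2,0,0,0],[-1,0,0,0.28,0,0,0],[-1,0,0,0.36,0,0,0],[-1,0,0,0.44,0,0,0],[-1,0,0,0.5,0,0,0],[-1,0,0,0.55,0,0,0],[-1,0,0,0.55,0,0,0],[-1,0,0,0.55,0,0,0]]
  ]
}}

```text
clock: 39.5
position: [0.6578, 0.0016, 0.095]
orientation: [[1.0, 0.0, 0.0], [0.0, -1.0, -0.0], [0.0, 0.0, -1.0]]
wrist_force: [-0.1, -0.3, -0.7]
finger_gap: 0.446
grasp_force: 25.0
```

```bash
python3 - <<'E'
from pw import *
st()
E
```

```text
t 39.5 q [-10.2  29.1  85.2  -0.   65.7  79.8] pos [0.6578 0.0016 0.095 ] cmd [0.658  0.0015 0.095 ] dR [0.  0.1 0. ] F [-0.1 -0.3 -0.7] gap 0.446 gf 25.0
```

```bash
python3 - <<'E'
from pw import *
plan([([.658,.0015,.19],0,0,1,60),([.54,0,.2],0,0,1,60)])
E
```

```text
row [1, -0.001, -0.0, -0.95, 0.0, 0.0, 0.0] k= 2
row [1, -0.59, 0.007, -0.049, 0.0, 0.0, 0.0] k= 1
row [1, -0.59, 0.008, -0.05, 0.0, 0.0, 0.0] k= 1
```

{"name": "apply_moves", "arguments": {
  "series": [
    [[1,0,0,0,0,0,0],[1,0,0,0,0,0,0],[1,0,0,0,0,0,0],[1,0,0,0,0,0,0],[1,0,0,0,0,0,0],[1,0,0,-0.3,0,0,0],[1,0,0,-0.95,0,0,0],[1,0,0,-0.95,0,0,0]]
  ]
}}

```text
clock: 40.5
position: [0.6611, 0.0011, 0.1963]
orientation: [[1.0, 0.0, 0.011], [0.0, -1.0, -0.002], [0.011, 0.002, -1.0]]
wrist_force: [0.2, 0.6, -0.8]
finger_gap: 1.0
grasp_force: 0.0
```

{"name": "apply_moves", "arguments": {
  "series": [
    [[1,-0.59,0.007,-0.05,0,0,0],[1,-0.59,0.007,-0.05,0,0,0]]
  ]
}}

```text
clock: 40.75
position: [0.5934, 0.0019, 0.1917]
orientation: [[1.0, 0.0, -0.008], [0.0, -1.0, 0.001], [-0.008, -0.001, -1.0]]
wrist_force: [0.6, -0.1, 0.3]
finger_gap: 0.998
grasp_force: 0.0
```

{"name": "apply_moves", "arguments": {
  "series": [
    [[1,-0.59,0.008,-0.05,0,0,0],[1,-0.59,0.008,-0.05,0,0,0],[1,-0.59,0.008,-0.05,0,0,0],[1,-0.59,0.008,-0.05,0,0,0],[1,-0.59,0.008,-0.05,0,0,0]]
  ]
}}

```text
clock: 41.38
position: [0.5407, -0.0, 0.2]
orientation: [[1.0, 0.0, 0.001], [0.0, -1.0, -0.0], [0.001, 0.0, -1.0]]
wrist_force: [0.6, -0.4, 0.4]
finger_gap: 0.994
grasp_force: 0.0
```

```bash
python3 - <<'E'
from pw import *
st(); w=snap('wrist','w10')
for x in (.63,.67):
    r=cv2.cvtColor(rect(w,.091,x-.005,x+.005,-.05,.05,1000),cv2.COLOR_BGR2GRAY).mean(0); print(x,r.astype(int).tolist())
h=cv2.cvtColor(w['frame'],cv2.COLOR_BGR2HSV); m=cv2.inRange(h,(8,70,60),(30,255,255)); m[:180]=0
plan([([.4415,.0072,.11],0,0,1,60),([.4415,.0072,.0225],0,0,1,25)])
print('grip'); v=np.radians(-63); jv=jar-.12*np.array([np.cos(v),np.sin(v)])
plan([([.4415,.0072,.11],0,0,-1,30),([*jv,.2],-63,0,-1,40)])
E
```

```text
t 41.38 q [-12.6   8.2  99.3  -0.   72.5  77.4] pos [ 0.5407 -0.      0.2   ] cmd [ 0.54 -0.    0.2 ] dR [-0.   0.1  0. ] F [ 0.6 -0.4  0.4] gap 0.994 gf 0.0
0.63 [96, 98, 98, 98, 97, 96, 94, 94, 94, 94, 93, 92, 90, 97, 130, 162, 164, 144, 103, 71, 66, 66, 73, 96, 111, 127, 155, 161, 137, 91, 87, 132, 162, 160, 143, 120, 100, 104, 111, 113, 114, 114, 114, 115, 115, 117, 119, 121, 118, 118, 117, 117, 117, 117, 116, 117, 119, 117, 114, 116, 117, 117, 117, 119, 120, 115, 98, 74, 82, 121, 141, 154, 151, 134, 140, 150, 156, 122, 78, 66, 66, 70, 108, 141, 150, 161, 152, 137, 134, 135, 136, 136, 135, 132, 130, 129, 130, 130, 131, 132]
0.67 [88, 90, 90, 90, 89, 89, 89, 89, 91, 93, 95, 96, 97, 103, 131, 160, 161, 141, 105, 73, 65, 65, 74, 100, 114, 129, 157, 159, 132, 89, 109, 153, 162, 148, 128, 107, 101, 112, 115, 115, 115, 115, 116, 117, 118, 119, 121, 120, 118, 118, 118, 117, 117, 115, 114, 118, 119, 116, 115, 116, 116, 116, 117, 119, 118, 108, 83, 71, 104, 137, 148, 156, 128, 123, 144, 152, 156, 116, 74, 64, 65, 70, 105, 140, 148, 159, 148, 134, 132, 131, 128, 125, 123, 123, 125, 127, 129, 130, 131, 132]
row [1, -0.492, -0.037, 0.45, 0.0, 0.0, 0.0] k= 2
row [1, -0.492, -0.036, 0.451, 0.0, 0.0, 0.0] k= 2
row [1, 0.0, -0.0, 0.875, 0.0, 0.0, 0.0] k= 4
grip
row [-1, -0.0, -0.0, -0.875, 0.0, 0.0, 0.0] k= 3
row [-1, 0.354, 0.787, -0.45, 0.0, 0.0, 0.35] k= 5
row [-1, 0.713, 0.485, -0.45, 0.0, 0.0, 0.35] k= 5
```

```bash
python3 - <<'E'
from pw import *
from scipy.signal import find_peaks
w=load('w10')
for x in (.615,.625,.635,.645,.655,.665,.675):
    r=cv2.cvtColor(rect(w,.091,x-.004,x+.004,-.05,.05,4000),cv2.COLOR_BGR2GRAY).mean(0); r=cv2.GaussianBlur(r[None],(9,1),0)[0]
    k=find_peaks(r,prominence=12)[0]; print(x,(k/4-50).tolist())
# along x through y offset 0: near end rims
r=cv2.cvtColor(rect(w,.091,.57,.68,-.008,.012,2000),cv2.COLOR_BGR2GRAY).mean(1); k=find_peaks(r,prominence=8)[0]; print((k/2+570).tolist())
E
```

```text
0.615 [-34.5, -23.25, -17.25, 21.75, 25.75, 35.25]
0.625 [-34.25, -23.25, -17.5, -3.25, 21.5, 25.75, 35.0]
0.635 [-34.5, -23.25, -17.75, -3.0, 21.25, 25.5, 35.0]
0.645 [-34.5, -23.25, -17.75, -3.25, 21.25, 25.5, 35.0]
0.655 [-34.5, -23.5, -18.0, -3.5, 21.0, 25.5, 35.0]
0.665 [-34.5, -23.25, -18.0, -3.75, 20.75, 25.5, 35.0]
0.675 [-34.5, -23.5, -18.25, -3.75, 20.75, 25.5, 35.0]
[587.0, 601.0, 609.0]
```

The nest profile matches: A, C and D rims concentric, with D's end rim at x=0.609, as expected when seated. Now the lid.

{"name": "apply_moves", "arguments": {
  "series": [
    [[1,-0.492,-0.037,0.45,0,0,0],[1,-0.492,-0.037,0.45,0,0,0]]
  ]
}}

```text
clock: 41.68
position: [0.484, 0.0054, 0.1498]
orientation: [[1.0, 0.0, -0.012], [0.0, -1.0, 0.003], [-0.012, -0.003, -1.0]]
wrist_force: [0.5, -0.8, 1.2]
finger_gap: 0.999
grasp_force: 0.0
```

{"name": "apply_moves", "arguments": {
  "series": [
    [[1,-0.492,-0.036,0.451,0,0,0],[1,-0.492,-0.036,0.451,0,0,0],[1,-0.492,-0.036,0.451,0,0,0],[1,-0.492,-0.036,0.451,0,0,0]]
  ]
}}

```text
clock: 42.18
position: [0.4442, 0.0067, 0.1116]
orientation: [[1.0, -0.0, 0.004], [-0.0, -1.0, -0.001], [0.004, 0.001, -1.0]]
wrist_force: [0.4, -0.5, 0.1]
finger_gap: 0.998
grasp_force: 0.0
```

{"name": "apply_moves", "arguments": {
  "series": [
    [[1,0,0,0.3,0,0,0],[1,0,0,0.6,0,0,0],[1,0,0,0.8,0,0,0],[1,0,0,0.875,0,0,0],[1,0,0,0.875,0,0,0],[1,0,0,0.875,0,0,0]]
  ]
}}

```text
clock: 42.92
position: [0.4424, 0.0071, 0.0231]
orientation: [[1.0, 0.0, 0.002], [0.0, -1.0, -0.001], [0.002, 0.001, -1.0]]
wrist_force: [-0.1, -0.1, -0.2]
finger_gap: 0.998
grasp_force: 0.0
```

{"name": "apply_moves", "arguments": {
  "series": [
    [[-1,0,0,0,0,0,0],[-1,0,0,0,0,0,0],[-1,0,0,0,0,0,0],[-1,0,0,0,0,0,0],[-1,0,0,0,0,0,0],[-1,0,0,0,0,0,0],[-1,0,0,0,0,0,0],[-1,0,0,0,0,0,0]]
  ]
}}

```text
clock: 43.92
position: [0.4411, 0.0074, 0.0221]
orientation: [[1.0, 0.0, -0.0], [0.0, -1.0, -0.0], [-0.0, 0.0, -1.0]]
wrist_force: [0.5, 0.4, -0.2]
finger_gap: 0.265
grasp_force: 25.0
```

{"name": "apply_moves", "arguments": {
  "series": [
    [[-1,0,0,-0.2,0,0,0],[-1,0,0,-0.5,0,0,0],[-1,0,0,-0.8,0,0,0],[-1,0,0,-0.875,0,0,0]]
  ]
}}

```text
clock: 44.42
position: [0.4424, 0.0072, 0.1112]
orientation: [[1.0, 0.0, 0.003], [0.0, -1.0, -0.001], [0.003, 0.001, -1.0]]
wrist_force: [0.4, -0.9, -0.6]
finger_gap: 0.265
grasp_force: 25.0
```

{"name": "apply_moves", "arguments": {
  "series": [
    [[-1,0.07,0.16,-0.09,0,0,0.07],[-1,0.14,0.32,-0.18,0,0,0.14],[-1,0.21,0.48,-0.27,0,0,0.21],[-1,0.28,0.64,-0.36,0,0,0.28],[-1,0.354,0.787,-0.45,0,0,0.35]]
  ]
}}

```text
clock: 45.05
position: [0.4761, -0.0716, 0.1536]
orientation: [[0.851, -0.526, -0.002], [-0.526, -0.851, 0.0], [-0.002, 0.001, -1.0]]
wrist_force: [0.5, 0.2, -0.6]
finger_gap: 0.267
grasp_force: 25.0
```

{"name": "apply_moves", "arguments": {
  "series": [
    [[-1,0.14,0.1,-0.09,0,0,0.07],[-1,0.29,0.2,-0.18,0,0,0.14],[-1,0.43,0.29,-0.27,0,0,0.21],[-1,0.57,0.39,-0.36,0,0,0.28],[-1,0.713,0.485,-0.45,0,0,0.35],[-1,0.713,0.485,-0.45,0,0,0.35],[-1,0.713,0.485,-0.45,0,0,0.35],[-1,0.713,0.485,-0.45,0,0,0.35]]
  ]
}}

```text
clock: 46.05
position: [0.5114, -0.149, 0.1988]
orientation: [[0.455, -0.89, -0.001], [-0.89, -0.455, 0.001], [-0.001, 0.001, -1.0]]
wrist_force: [0.6, 0.2, -0.8]
finger_gap: 0.26
grasp_force: 25.0
```

```bash
python3 - <<'E'
from pw import *
st(); w=snap('wrist','w11'); t=snap('top','t11')
print('jar pred',np.round([w2pix(w,[jar[0]+.042*np.cos(a),jar[1]+.042*np.sin(a),.092]) for a in np.arange(0,6.28,np.pi/4)],0).tolist())
m=np.zeros((600,800,3),np.uint8); m[:400,:640]=w['frame']
r=cv2.rotate(rect(w,.092,.50,.64,-.33,-.19,1400),0); m[400:596,:196]=r
b=cv2.convertScaleAbs(cv2.resize(t['frame'][130:285,230:490],(335,200),interpolation=cv2.INTER_CUBIC),alpha=1.4); m[400:,205:540]=b
e=t['frame'][225:270,440:500]; m[400:590,545:800]=cv2.resize(e,(255,190),interpolation=cv2.INTER_CUBIC)
cv2.imwrite('pics/m5.png',m)
E
```

```text
t 46.05 q [-29.    7.3 100.4  -0.   72.4 123.9] pos [ 0.5114 -0.149   0.1988] cmd [ 0.5125 -0.1501  0.2   ] dR [-0.  -0.1 -0.1] F [ 0.6  0.2 -0.8] gap 0.26 gf 25.0
jar pred [[269.0, -2.0], [268.0, 50.0], [298.0, 87.0], [342.0, 91.0], [377.0, 60.0], [383.0, 9.0], [354.0, -33.0], [305.0, -38.0]]
```

View pics/m5.png

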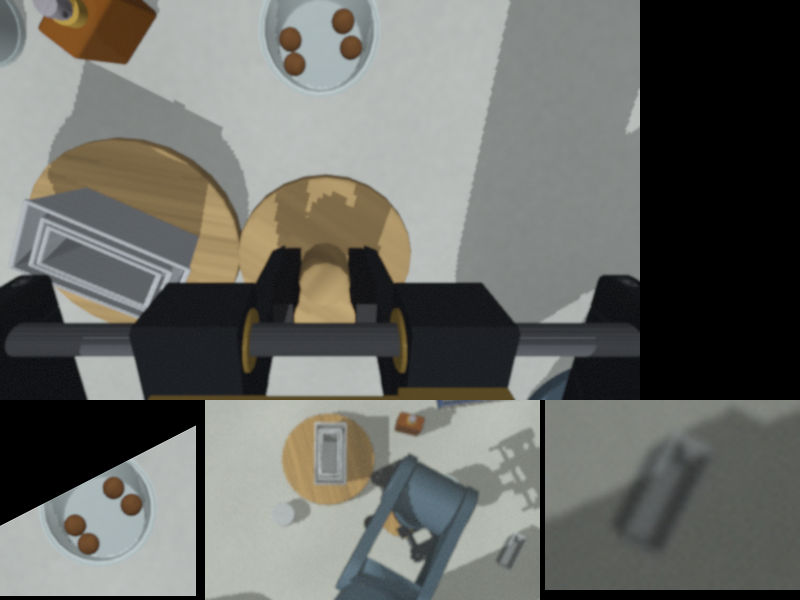

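The lid is held level. The jar rim spans columns ≈259–378 with its bottom at row ≈94, and all four balls are inside. I'll fit the rim circle numerically.

```bash
python3 - <<'E'
from pw import *
w=load('w11'); S=2000; x0,y0=.50,-.33
r=cv2.GaussianBlur(cv2.cvtColor(rect(w,.092,x0,.64,y0,-.19,S),cv2.COLOR_BGR2GRAY),(0,0),1.5).astype(np.float32)
valid=cv2.erode((rect({**w,'frame':np.full_like(w['frame'],255)},.092,x0,.64,y0,-.19,S)[:,:,0]>250).astype(np.uint8),np.ones((9,9)))
gx=cv2.Sobel(r,cv2.CV_32F,1,0); gy=cv2.Sobel(r,cv2.CV_32F,0,1); mag=np.hypot(gx,gy)
th=np.arange(0,2*np.pi,.03); out=[]
for R in np.arange(.036,.0455,.0005):
  for cx in np.arange(.555,.582,.001):
    for cy in np.arange(-.27,-.243,.001):
      X=cx+R*np.cos(th); Y=cy+R*np.sin(th); u=((Y-y0)*S).astype(int); v=((X-x0)*S).astype(int)
      ok=(u>=0)&(u<280)&(v>=0)&(v<280); u,v,t=u[ok],v[ok],th[ok]; k=valid[v,u]>0; u,v,t=u[k],v[k],t[k]
      if len(u)<70: continue
      g=gx[v,u]*np.sin(t)+gy[v,u]*np.cos(t); out.append((abs(g.mean()),round(R,4),round(cx,3),round(cy,3),len(u),round(g.mean(),1)))
out.sort(reverse=True); 
seen=set()
for o in out:
    if o[1] not in seen: seen.add(o[1]); print(np.round(o,3).tolist())
    if len(seen)>9: break
E
```

```text
[73.584, 0.038, 0.57, -0.253, 137.0, 73.6]
[65.541, 0.038, 0.57, -0.253, 138.0, 65.5]
[63.959, 0.037, 0.569, -0.252, 141.0, 64.0]
[63.425, 0.038, 0.57, -0.254, 135.0, 63.4]
[53.339, 0.039, 0.57, -0.254, 135.0, 53.3]
[52.757, 0.036, 0.569, -0.251, 143.0, 52.8]
[46.059, 0.036, 0.568, -0.251, 145.0, 46.1]
[43.675, 0.04, 0.569, -0.255, 133.0, 43.7]
[40.267, 0.04, 0.572, -0.254, 132.0, 40.3]
[38.643, 0.04, 0.569, -0.256, 131.0, 38.6]
```

```bash
python3 - <<'E'
from pw import *
plan([([.570,-.253,.16],-63,0,-1,40),([.570,-.253,.1055],-63,0,-1,20)])
E
```

```text
row [-1, 0.589, -0.023, 0.2, 0.0, -0.0, 0.0] k= 2
row [-1, 0.589, -0.022, 0.2, 0.0, -0.0, 0.0] k= 2
row [-1, 0.0, -0.0, 0.545, 0.0, -0.0, 0.0] k= 3
```

{"name": "apply_moves", "arguments": {
  "series": [
    [[-1,0.3,-0.012,0.1,0,0,0],[-1,0.589,-0.023,0.2,0,0,0]]
  ]
}}

```text
clock: 46.4
position: [0.5413, -0.2014, 0.1797]
orientation: [[0.455, -0.89, 0.001], [-0.89, -0.455, -0.001], [0.001, -0.0, -1.0]]
wrist_force: [-0.0, 0.3, -0.1]
finger_gap: 0.263
grasp_force: 25.0
```

{"name": "apply_moves", "arguments": {
  "series": [
    [[-1,0.3,-0.012,0.1,0,0,0],[-1,0.589,-0.022,0.2,0,0,0],[-1,0.589,-0.022,0.2,0,0,0],[-1,0.589,-0.022,0.2,0,0,0],[-1,0.589,-0.022,0.2,0,0,0]]
  ]
}}

```text
clock: 47.02
position: [0.5694, -0.2519, 0.1602]
orientation: [[0.455, -0.891, 0.0], [-0.891, -0.455, -0.0], [0.0, -0.0, -1.0]]
wrist_force: [0.0, -0.8, 0.5]
finger_gap: 0.263
grasp_force: 25.0
```

{"name": "apply_moves", "arguments": {
  "series": [
    [[-1,0,0,0.15,0,0,0],[-1,0,0,0.3,0,0,0],[-1,0,0,0.4,0,0,0],[-1,0,0,0.44,0,0,0],[-1,0,0,0.48,0,0,0],[-1,0,0,0.5,0,0,0],[-1,0,0,0.52,0,0,0],[-1,0,0,0.545,0,0,0],[-1,0,0,0.545,0,0,0],[-1,0,0,0.545,0,0,0]]
  ]
}}

```text
clock: 48.28
position: [0.5696, -0.2528, 0.1052]
orientation: [[0.454, -0.891, -0.0], [-0.891, -0.454, -0.0], [0.0, 0.0, -1.0]]
wrist_force: [0.6, 0.4, -0.3]
finger_gap: 0.268
grasp_force: 25.0
```

```bash
python3 - <<'E'
from pw import *
plan([([.570,-.253,.19],-63,0,1,60),([.443,-.424,.19],-29,0,1,60)])
E
```

```text
row [1, 0.0, 0.0, -0.845, 0.0, -0.0, 0.0] k= 2
row [1, 0.316, 0.636, 0.0, 0.0, 0.0, -0.126] k= 2
row [1, 0.184, 0.686, 0.001, 0.0, 0.0, -0.126] k= 2
row [1, 0.046, 0.708, 0.0, 0.0, 0.0, -0.126] k= 2
```

{"name": "apply_moves", "arguments": {
  "series": [
    [[1,0,0,0,0,0,0],[1,0,0,0,0,0,0],[1,0,0,0,0,0,0],[1,0,0,0,0,0,0],[1,0,0,0,0,0,0],[1,0,0,0,0,0,0],[1,0,0,-0.3,0,0,0],[1,0,0,-0.845,0,0,0],[1,0,0,-0.845,0,0,0]]
  ]
}}

```text
clock: 49.4
position: [0.5722, -0.2546, 0.1953]
orientation: [[0.454, -0.891, 0.008], [-0.891, -0.454, -0.006], [0.009, -0.004, -1.0]]
wrist_force: [-0.7, 0.8, 0.2]
finger_gap: 0.997
grasp_force: 0.0
```

{"name": "apply_moves", "arguments": {
  "series": [
    [[1,0.316,0.636,0,0,0,-0.126],[1,0.316,0.636,0,0,0,-0.126]]
  ]
}}

```text
clock: 49.65
position: [0.5254, -0.3116, 0.1888]
orientation: [[0.621, -0.784, -0.001], [-0.784, -0.621, -0.0], [-0.001, 0.001, -1.0]]
wrist_force: [0.5, 0.4, 0.4]
finger_gap: 1.0
grasp_force: 0.0
```

{"name": "apply_moves", "arguments": {
  "series": [
    [[1,0.184,0.686,0.001,0,0,-0.126],[1,0.184,0.686,0.001,0,0,-0.126]]
  ]
}}

```text
clock: 49.9
position: [0.4826, -0.3689, 0.1885]
orientation: [[0.762, -0.647, -0.001], [-0.647, -0.762, 0.0], [-0.001, 0.001, -1.0]]
wrist_force: [-0.1, -0.5, 0.5]
finger_gap: 1.002
grasp_force: 0.0
```

{"name": "apply_moves", "arguments": {
  "series": [
    [[1,0.046,0.708,0,0,0,-0.126],[1,0.046,0.708,0,0,0,-0.126],[1,0.046,0.708,0,0,0,-0.126],[1,0.046,0.708,0,0,0,-0.126],[1,0.046,0.708,0,0,0,-0.126]]
  ]
}}

```text
clock: 50.52
position: [0.4431, -0.4228, 0.1894]
orientation: [[0.875, -0.484, -0.0], [-0.484, -0.875, 0.0], [-0.0, -0.0, -1.0]]
wrist_force: [0.6, -0.5, 0.4]
finger_gap: 1.001
grasp_force: 0.0
```

```bash
cat > tf.py <<'E'
from plan import *
def findtin(w,z,Lx,Ly,c0,th0,span=.02):
    # rim rectangle match: outward gradient of brightness along outer outline plus inner outline, sub-mm grid then refine
    from scipy.optimize import differential_evolution
    S=2000; x0,y0=c0[0]-.09,c0[1]-.09
    g=cv2.GaussianBlur(cv2.cvtColor(rect(w,z,x0,x0+.18,y0,y0+.18,S),cv2.COLOR_BGR2GRAY),(0,0),1.2).astype(np.float32)
    s=np.linspace(-1,1,60)
    def band(a,b): return np.vstack([np.c_[s*a,0*s+b],np.c_[s*a,0*s-b],np.c_[0*s+a,s*b],np.c_[0*s-a,s*b]])
    def smp(P,x,y,t):
        c,n=np.cos(t),np.sin(t); X=x+P[:,0]*c-P[:,1]*n; Y=y+P[:,0]*n+P[:,1]*c
        return cv2.remap(g,((Y-y0)*S).astype(np.float32)[None],((X-x0)*S).astype(np.float32)[None],1)[0]
    B=[band(Lx/2+d,Ly/2+d) for d in (-.00125,.002,-.0045)]
    f=lambda v:-(2*smp(B[0],*v)-smp(B[1],*v)-smp(B[2],*v)).mean()
    r=differential_evolution(f,[(c0[0]-span,c0[0]+span),(c0[1]-span,c0[1]+span),(th0-.25,th0+.25)],seed=1,maxiter=200)
    v=r.x; sides=[(smp(B[0],*v)-.5*smp(B[1],*v)-.5*smp(B[2],*v))[i*60:(i+1)*60].mean().round(1) for i in range(4)]
    return np.round([v[0],v[1]],4),round(np.degrees(v[2]),1),round(-r.fun,1),sides
E
python3 - <<'E'
from tf import *
print('check D in w8',findtin(load('w8'),.05,.098,.04,(.402,.213),np.radians(2)))
print('check C in w5',findtin(load('w5'),.052,.112,.05,(.56,.25),np.radians(13)))
st(); w=snap('wrist','w12')
print('E',findtin(w,.048,.084,.03,(.443,-.422),np.radians(-29),.03))
print('D-size',findtin(w,.05,.098,.04,(.443,-.422),np.radians(-29),.03))
E
```

```text
check D in w8 (array([0.4007, 0.2113]), np.float64(1.0), np.float64(64.6), [np.float32(20.6), np.float32(37.3), np.float32(39.3), np.float32(31.9)])
check C in w5 (array([0.5588, 0.251 ]), np.float64(12.7), np.float32(55.0), [np.float32(31.0), np.float32(36.6), np.float32(19.6), np.float32(22.7)])
t 50.52 q [-54.7  17.7  89.1  -0.   73.3  64.2] pos [ 0.4431 -0.4228  0.1894] cmd [ 0.443 -0.424  0.19 ] dR [ 0.  0. -0.] F [ 0.6 -0.5  0.4] gap 1.001 gf 0.0
E (array([ 0.4326, -0.4223]), np.float64(-27.8), np.float64(11.6), [np.float32(7.7), np.float32(3.8), np.float32(8.8), np.float32(3.0)])
D-size (array([ 0.4334, -0.4208]), np.float64(-28.1), np.float64(7.4), [np.float32(7.1), np.float32(0.1), np.float32(7.5), np.float32(0.1)])
```

```bash
python3 - <<'E'
from tf import *
w=load('w12'); f=w['frame']; w2=dict(w); 
lab=cv2.cvtColor(f,cv2.COLOR_BGR2LAB); lab[:,:,0]=cv2.createCLAHE(4,(8,8)).apply(lab[:,:,0]); w2['frame']=cv2.cvtColor(lab,cv2.COLOR_LAB2BGR)
for ww in (w,w2):
  for c0,sp in (((.443,-.422),.006),((.443,-.422),.025)): print(findtin(ww,.048,.084,.03,c0,np.radians(-29),sp))
r=cv2.cvtColor(rect(w,.048,.38,.50,-.48,-.36,2000),cv2.COLOR_BGR2GRAY)
M=cv2.getRotationMatrix2D((115,105),0,1)
# profiles in the tin frame about (.4326,-.4223): across and along
t=np.radians(-27.8); c,n=np.cos(t),np.sin(t)
def S(a,b):
    X=.4326+a*c-b*n; Y=-.4223+a*n+b*c; u,v=w2pix(w,[X,Y,.048]); return int(f[int(round(v)),int(round(u))].mean())
for b0 in (-.008,0,.008): print('along',[S(a/1000,b0) for a in range(-56,57,2)])
for a0 in (-.025,0,.025): print('across',[S(a0,b/1000) for b in range(-26,27,1)])
t12=capture('top'); print('top E',findtin(t12,.048,.084,.03,(.443,-.42),np.radians(-29),.02))
E
```

```text
(array([ 0.4381, -0.4252]), np.float64(-27.6), np.float64(11.2), [np.float32(6.7), np.float32(3.9), np.float32(7.7), np.float32(4.1)])
(array([ 0.4327, -0.4223]), np.float64(-27.8), np.float64(11.6), [np.float32(7.7), np.float32(3.8), np.float32(8.8), np.float32(3.0)])
(array([ 0.4381, -0.4252]), np.float64(-27.4), np.float32(16.7), [np.float32(7.9), np.float32(15.9), np.float32(4.8), np.float32(4.8)])
(array([ 0.4325, -0.4223]), np.float64(-27.7), np.float32(23.2), [np.float32(9.6), np.float32(15.6), np.float32(11.8), np.float32(9.5)])
along [127, 127, 129, 130, 130, 128, 129, 128, 130, 127, 126, 124, 120, 120, 120, 118, 117, 120, 118, 119, 118, 119, 118, 117, 119, 117, 119, 119, 119, 119, 118, 120, 119, 119, 120, 120, 119, 120, 119, 119, 119, 119, 119, 119, 118, 118, 119, 119, 119, 119, 120, 123, 125, 128, 129, 129, 131]
along [130, 128, 127, 128, 129, 128, 128, 128, 128, 122, 122, 119, 107, 106, 106, 106, 107, 107, 106, 107, 109, 107, 106, 109, 121, 130, 130, 131, 130, 132, 130, 130, 131, 129, 130, 131, 130, 130, 131, 130, 129, 130, 129, 130, 128, 131, 129, 128, 129, 128, 95, 119,
[... 572 characters left out ...]
6, 128, 128, 129]
across [127, 127, 127, 129, 128, 130, 129, 129, 130, 129, 128, 129, 131, 130, 128, 124, 122, 124, 119, 111, 101, 107, 119, 126, 127, 129, 130, 131, 131, 129, 129, 129, 128, 127, 127, 129, 130, 128, 126, 127, 127, 125, 113, 99, 97, 111, 120, 122, 125, 128, 128, 129, 129]
across [129, 129, 128, 128, 128, 129, 127, 129, 128, 129, 128, 129, 130, 129, 127, 122, 123, 121, 119, 110, 103, 119, 123, 125, 126, 127, 129, 131, 131, 127, 128, 128, 127, 126, 125, 124, 128, 128, 125, 124, 125, 122, 109, 97, 100, 112, 121, 122, 126, 129, 131, 130, 129]
top E (array([ 0.4575, -0.4356]), np.float64(-31.3), np.float32(6.5), [np.float32(1.7), np.float32(6.9), np.float32(2.2), np.float32(2.2)])
```

```bash
python3 - <<'E'
from tf import *
w=load('w12'); g=cv2.cvtColor(w['frame'],cv2.COLOR_BGR2GRAY).astype(np.float32)
def prof(x0,y0,th,A,B,ax):
    t=np.radians(th); c,n=np.cos(t),np.sin(t); a,b=np.meshgrid(A,B,indexing='ij')
    P=np.array([w2pix(w,[x0+i*c-j*n,y0+i*n+j*c,.048]) for i,j in zip(a.ravel(),b.ravel())],np.float32)
    return cv2.remap(g,P[:,0].reshape(a.shape),P[:,1].reshape(a.shape),1).mean(ax)
x0,y0=.439,-.420
for th in (-27.8,):
    A=np.arange(-.05,.0501,.001); print('along');print([f'{i*1000:.0f}:{v:.0f}' for i,v in zip(A,prof(x0,y0,th,A,np.arange(-.008,.009,.002),1)) if abs(i)>.033])
    B=np.arange(-.024,.0241,.001)
    for a0 in (-.03,0,.03): print('across',a0,[f'{i*1000:.0f}:{v:.0f}' for i,v in zip(B,prof(x0,y0,th,np.arange(a0-.006,a0+.007,.002),B,0)) if abs(i)>.008])
E
```

```text
along
['-50:130', '-49:130', '-48:130', '-47:130', '-46:130', '-45:129', '-44:128', '-43:126', '-42:123', '-41:123', '-40:123', '-39:119', '-38:112', '-37:106', '-36:103', '-35:103', '-34:103', '33:126', '34:126', '35:126', '36:126', '37:125', '38:119', '39:105', '40:96', '41:109', '42:121', '43:123', '44:125', '45:126', '46:129', '47:131', '48:131', '49:131', '50:132']
across -0.03 ['-24:130', '-23:130', '-22:130', '-21:131', '-20:131', '-19:130', '-18:130', '-17:127', '-16:121', '-15:120', '-14:121', '-13:118', '-12:109', '-11:102', '-10:101', '-9:102', '8:102', '9:102', '10:102', '11:101', '12:100', '13:106', '14:115', '15:121', '16:124', '17:125', '18:128', '19:129', '20:130', '21:130', '22:130', '23:130', '24:130']
across 0 ['-24:130', '-23:130', '-22:130', '-21:130', '-20:130', '-19:130', '-18:130', '-17:128', '-16:124', '-15:122', '-14:122', '-13:118', '-12:107', '-11:103', '-10:111', '-9:121', '8:126', '9:126', '10:123', '11:111', '12:97', '13:101', '14:114', '15:121', '16:124', '17:127', '18:130', '19:130', '20:131', '21:131', '22:131', '23:131', '24:131']
across 0.03 ['-24:131', '-23:131', '-22:131', '-21:132', '-20:132', '-19:131', '-18:130', '-17:128', '-16:124', '-15:122', '-14:122', '-13:116', '-12:104', '-11:100', '-10:110', '-9:121', '8:124', '9:124', '10:120', '11:107', '12:95', '13:101', '14:115', '15:122', '16:123', '17:126', '18:129', '19:130', '20:131', '21:131', '22:131', '23:132', '24:132']
```

```bash
python3 - <<'E'
from pw import *
plan([([.440,-.420,.11],-27.8,0,1,45),([.440,-.420,.0365],-27.8,0,1,25)])
print('grip'); plan([([.440,-.420,.12],-27.8,0,-1,30),([.46,-.3,.2],-20,0,-1,45),([.54,0,.2],-.7,0,-1,45)])
E
```

```text
row [1, -0.046, -0.021, 0.8, 0.0, 0.0, -0.013] k= 2
row [1, 0.001, -0.0, 0.735, 0.0, 0.0, 0.0] k= 3
grip
row [-1, -0.001, 0.0, -0.835, 0.0, 0.0, 0.0] k= 3
row [-1, -0.191, -0.577, -0.4, 0.0, 0.0, -0.043] k= 2
row [-1, -0.152, -0.588, -0.4, 0.0, 0.0, -0.044] k= 2
row [-1, -0.068, -0.773, -0.0, 0.0, 0.0, -0.054] k= 2
row [-1, -0.002, -0.777, -0.001, 0.0, 0.0, -0.053] k= 2
row [-1, 0.062, -0.774, -0.0, 0.0, 0.0, -0.054] k= 2
row [-1, 0.127, -0.765, -0.001, 0.0, 0.0, -0.053] k= 2
```

{"name": "apply_moves", "arguments": {
  "series": [
    [[1,-0.046,-0.021,0.4,0,0,-0.013],[1,-0.046,-0.021,0.8,0,0,-0.013],[1,-0.046,-0.021,0.8,0,0,-0.013]]
  ]
}}

```text
clock: 51.0
position: [0.4382, -0.4171, 0.1064]
orientation: [[0.885, -0.466, -0.004], [-0.466, -0.885, 0.006], [-0.006, -0.003, -1.0]]
wrist_force: [0.2, 0.3, 0.4]
finger_gap: 0.997
grasp_force: 0.0
```

{"name": "apply_moves", "arguments": {
  "series": [
    [[1,0,0,0.25,0,0,0],[1,0,0,0.5,0,0,0],[1,0,0,0.735,0,0,0],[1,0,0,0.735,0,0,0],[1,0,0,0.735,0,0,0]]
  ]
}}

```text
clock: 51.62
position: [0.4405, -0.4208, 0.0382]
orientation: [[0.885, -0.466, 0.001], [-0.466, -0.885, -0.002], [0.002, 0.002, -1.0]]
wrist_force: [-0.1, -0.5, 0.0]
finger_gap: 0.999
grasp_force: 0.0
```

{"name": "apply_moves", "arguments": {
  "series": [
    [[-1,0,0,0,0,0,0],[-1,0,0,0,0,0,0],[-1,0,0,0,0,0,0],[-1,0,0,0,0,0,0],[-1,0,0,0,0,0,0],[-1,0,0,0,0,0,0],[-1,0,0,0,0,0,0],[-1,0,0,0,0,0,0]]
  ]
}}

```text
clock: 52.62
position: [0.4395, -0.4198, 0.0361]
orientation: [[0.885, -0.467, -0.0], [-0.467, -0.885, -0.0], [-0.0, 0.0, -1.0]]
wrist_force: [1.0, -0.5, -0.6]
finger_gap: 0.336
grasp_force: 25.0
```

{"name": "apply_moves", "arguments": {
  "series": [
    [[-1,0,0,-0.3,0,0,0],[-1,0,0,-0.6,0,0,0],[-1,0,0,-0.835,0,0,0],[-1,0,0,-0.835,0,0,0]]
  ]
}}

```text
clock: 53.12
position: [0.4404, -0.4209, 0.1217]
orientation: [[0.885, -0.467, 0.002], [-0.467, -0.885, -0.004], [0.004, 0.002, -1.0]]
wrist_force: [-0.1, 0.1, -1.8]
finger_gap: 0.333
grasp_force: 25.0
```

```bash
python3 - <<'E'
from pw import *
st()
E
```

```text
t 53.12 q [-54.8  21.6  92.4  -0.   65.7  63. ] pos [ 0.4404 -0.4209  0.1217] cmd [ 0.54 -0.    0.2 ] dR [-0.1  0.2 27.1] F [-0.1  0.1 -1.8] gap 0.333 gf 25.0
```

Gap 0.336×88 ≈ 29.6 mm, so E is held. Carrying it to the nest.

{"name": "apply_moves", "arguments": {
  "series": [
    [[-1,-0.095,-0.288,-0.2,0,0,-0.022],[-1,-0.191,-0.577,-0.4,0,0,-0.043]]
  ]
}}

```text
clock: 53.38
position: [0.4487, -0.3585, 0.158]
orientation: [[0.914, -0.406, -0.002], [-0.406, -0.914, 0.002], [-0.003, -0.001, -1.0]]
wrist_force: [0.4, 1.0, -0.7]
finger_gap: 0.333
grasp_force: 25.0
```

{"name": "apply_moves", "arguments": {
  "series": [
    [[-1,-0.076,-0.294,-0.2,0,0,-0.022],[-1,-0.152,-0.588,-0.4,0,0,-0.044]]
  ]
}}

```text
clock: 53.62
position: [0.459, -0.2984, 0.1984]
orientation: [[0.94, -0.341, -0.002], [-0.341, -0.94, 0.002], [-0.002, -0.001, -1.0]]
wrist_force: [-0.2, 0.6, -0.4]
finger_gap: 0.335
grasp_force: 25.0
```

{"name": "apply_moves", "arguments": {
  "series": [
    [[-1,-0.034,-0.386,0,0,0,-0.027],[-1,-0.068,-0.773,0,0,0,-0.054]]
  ]
}}

```text
clock: 53.88
position: [0.4792, -0.2235, 0.1983]
orientation: [[0.966, -0.26, -0.001], [-0.26, -0.966, 0.001], [-0.001, -0.0, -1.0]]
wrist_force: [0.0, -0.8, -0.5]
finger_gap: 0.341
grasp_force: 25.0
```

{"name": "apply_moves", "arguments": {
  "series": [
    [[-1,-0.001,-0.388,0,0,0,-0.027],[-1,-0.002,-0.777,-0.001,0,0,-0.053]]
  ]
}}

```text
clock: 54.12
position: [0.4991, -0.1482, 0.198]
orientation: [[0.984, -0.179, -0.002], [-0.179, -0.984, 0.001], [-0.002, -0.001, -1.0]]
wrist_force: [0.4, 0.7, -1.0]
finger_gap: 0.341
grasp_force: 25.0
```

{"name": "apply_moves", "arguments": {
  "series": [
    [[-1,0.031,-0.387,0,0,0,-0.027],[-1,0.062,-0.774,0,0,0,-0.054]]
  ]
}}

```text
clock: 54.38
position: [0.5191, -0.0733, 0.198]
orientation: [[0.996, -0.094, -0.002], [-0.094, -0.996, 0.001], [-0.002, -0.0, -1.0]]
wrist_force: [0.4, 0.3, -0.9]
finger_gap: 0.339
grasp_force: 25.0
```

{"name": "apply_moves", "arguments": {
  "series": [
    [[-1,0.064,-0.383,0,0,0,-0.027],[-1,0.127,-0.765,-0.001,0,0,-0.053],[-1,0.127,-0.765,-0.001,0,0,-0.053],[-1,0.127,-0.765,-0.001,0,0,-0.053],[-1,0.127,-0.765,-0.001,0,0,-0.053]]
  ]
}}

```text
clock: 55.0
position: [0.5392, -0.0008, 0.1992]
orientation: [[1.0, -0.014, -0.001], [-0.014, -1.0, -0.0], [-0.001, 0.0, -1.0]]
wrist_force: [0.8, 0.3, -0.5]
finger_gap: 0.333
grasp_force: 25.0
```

```bash
cat > nest.py <<'E'
from pw import *
from scipy.signal import find_peaks
def nest(w):
    for x in (.615,.635,.655,.675):
        r=cv2.cvtColor(rect(w,.091,x-.004,x+.004,-.05,.05,4000),cv2.COLOR_BGR2GRAY).mean(0); r=cv2.GaussianBlur(r[None],(9,1),0)[0]
        k=find_peaks(r,prominence=10)[0]; print(x,(k/4-50).tolist())
    r=cv2.cvtColor(rect(w,.091,.57,.68,-.006,.010,2000),cv2.COLOR_BGR2GRAY).mean(1); k=find_peaks(r,prominence=6)[0]; print((k/2+570).tolist())
E
python3 - <<'E'
from nest import *
st(); nest(snap('wrist','w13'))
plan([([.658,.0015,.15],-.7,0,-1,40),([.658,.0015,.095],-.7,0,-1,20)],save=False)
E
```

```text
t 55.0 q [-12.7   8.1  99.5  -0.   72.5  78.1] pos [ 0.5392 -0.0008  0.1992] cmd [ 0.54 -0.    0.2 ] dR [ 0.  -0.   0.1] F [ 0.8  0.3 -0.5] gap 0.333 gf 25.0
0.615 [-34.5, -23.25, -17.25, 21.75, 25.75, 35.25]
0.635 [-34.25, -23.25, -17.5, -3.5, 21.25, 25.5, 35.0]
0.655 [-34.5, -23.5, -18.0, -3.75, 21.0, 25.5, 35.0]
0.675 [-34.5, -23.5, -18.25, -4.25, 20.75, 25.5, 35.0]
[587.0, 601.0, 609.0]
row [-1, 0.59, -0.015, 0.25, 0.0, 0.0, -0.0] k= 2
row [-1, 0.59, -0.015, 0.249, 0.0, 0.0, -0.0] k= 2
row [-1, 0.001, -0.0, 0.55, 0.0, 0.0, -0.0] k= 3
```

{"name": "apply_moves", "arguments": {
  "series": [
    [[-1,0.3,-0.008,0.125,0,0,0],[-1,0.59,-0.015,0.25,0,0,0]]
  ]
}}

```text
clock: 55.3
position: [0.5994, -0.0002, 0.1748]
orientation: [[1.0, -0.014, 0.001], [-0.014, -1.0, -0.001], [0.001, 0.001, -1.0]]
wrist_force: [0.1, 0.8, -0.6]
finger_gap: 0.339
grasp_force: 25.0
```

{"name": "apply_moves", "arguments": {
  "series": [
    [[-1,0.3,-0.008,0.125,0,0,0.001],[-1,0.59,-0.015,0.249,0,0,0.003],[-1,0.59,-0.015,0.249,0,0,0.003],[-1,0.59,-0.015,0.249,0,0,0.003],[-1,0.59,-0.015,0.249,0,0,0.003],[-1,0.59,-0.015,0.249,0,0,0.003]]
  ]
}}

```text
clock: 56.05
position: [0.6574, 0.0016, 0.1507]
orientation: [[1.0, -0.017, 0.001], [-0.017, -1.0, -0.0], [0.001, 0.0, -1.0]]
wrist_force: [0.1, -0.2, -0.1]
finger_gap: 0.334
grasp_force: 25.0
```

{"name": "apply_moves", "arguments": {
  "series": [
    [[-1,0,0,0.1,0,0,0],[-1,0,0,0.2,0,0,0],[-1,0,0,0.28,0,0,0],[-1,0,0,0.36,0,0,0],[-1,0,0,0.44,0,0,0],[-1,0,0,0.5,0,0,0],[-1,0,0,0.55,0,0,0],[-1,0,0,0.55,0,0,0],[-1,0,0,0.55,0,0,0]]
  ]
}}

```text
clock: 57.18
position: [0.6578, 0.0016, 0.0951]
orientation: [[1.0, -0.017, 0.0], [-0.017, -1.0, -0.0], [0.0, 0.0, -1.0]]
wrist_force: [-0.4, -0.7, -0.2]
finger_gap: 0.337
grasp_force: 25.0
```

No contact force, so E is inside D. Releasing, rising and backing off.

{"name": "apply_moves", "arguments": {
  "series": [
    [[1,0,0,0,0,0,0],[1,0,0,0,0,0,0],[1,0,0,0,0,0,0],[1,0,0,0,0,0,0],[1,0,0,0,0,0,0],[1,0,0,0,0,0,0],[1,0,0,-0.3,0,0,0],[1,0,0,-0.95,0,0,0],[1,0,0,-0.95,0,0,0]]
  ]
}}

```text
clock: 58.3
position: [0.6611, 0.0011, 0.1964]
orientation: [[1.0, -0.017, 0.011], [-0.017, -1.0, -0.002], [0.011, 0.002, -1.0]]
wrist_force: [-0.2, -0.3, 0.2]
finger_gap: 1.0
grasp_force: 0.0
```

{"name": "apply_moves", "arguments": {
  "series": [
    [[1,-0.59,0,-0.05,0,0,0],[1,-0.59,0,-0.05,0,0,0]]
  ]
}}

```text
clock: 58.55
position: [0.5933, 0.0037, 0.1918]
orientation: [[1.0, -0.017, -0.008], [-0.017, -1.0, 0.001], [-0.008, -0.001, -1.0]]
wrist_force: [0.1, 0.9, 0.5]
finger_gap: 0.999
grasp_force: 0.0
```

{"name": "apply_moves", "arguments": {
  "series": [
    [[1,-0.59,0,-0.05,0,0,0],[1,-0.59,0,-0.05,0,0,0],[1,-0.59,0,-0.05,0,0,0],[1,-0.59,0,-0.05,0,0,0],[1,-0.59,0,-0.05,0,0,0],[1,-0.59,0,-0.05,0,0,0]]
  ]
}}

```text
clock: 59.3
position: [0.5401, 0.0037, 0.1998]
orientation: [[1.0, -0.017, -0.0], [-0.017, -1.0, -0.0], [-0.0, 0.0, -1.0]]
wrist_force: [-0.6, 0.5, -0.1]
finger_gap: 1.0
grasp_force: 0.0
```

```bash
python3 - <<'E'
from nest import *
s=telemetry.sense(); print(s['clock'],s['position'],s['wrist_force'].round(1)); w=snap('wrist','w14'); nest(w)
t=snap('top','t14'); h=cv2.cvtColor(t['frame'],cv2.COLOR_BGR2HSV); m=cv2.inRange(h,(8,70,60),(30,255,255)); k=np.zeros_like(m); k[170:235,380:450]=255; m&=k
cs=cv2.findContours(m,0,2)[0]
if cs:
    cs=max(cs,key=cv2.contourArea); P=np.array([pix2w(t,u,v,.1)[:2] for u,v in cs[:,0]]); print('lid',cv2.minEnclosingCircle((P*1000).astype(np.float32)),cv2.fitEllipse(cs))
sd=snap('side','s14'); h=cv2.cvtColor(sd['frame'],cv2.COLOR_BGR2HSV); m=cv2.inRange(h,(8,70,60),(30,255,255)); k=np.zeros_like(m); k[120:190,345:400]=255; m&=k
cs=cv2.findContours(m,0,2)[0]
if cs:
    cs=max(cs,key=cv2.contourArea); print('lid side',cv2.boundingRect(cs),'pred',[np.round(w2pix(sd,[.57+a,-.253+b,z]),1).tolist() for a,b,z in((.045,0,.1),(-.045,0,.1),(0,.045,.1),(0,-.045,.1),(0,0,.122),(0,.045,.092))])
E
```

```text
59.3 [0.54008309 0.0036593  0.19976641] [-0.6  0.5 -0.1]
0.615 [-34.5, -23.25, -17.25, 21.75, 25.75, 35.25]
0.635 [-34.5, -23.25, -17.75, -12.0, -2.25, 17.0, 21.25, 25.75, 35.0]
0.655 [-34.5, -23.25, -18.0, -12.25, -2.5, 16.75, 21.0, 25.75, 35.0]
0.675 [-34.5, -23.5, -18.25, -12.5, -3.0, 16.5, 20.5, 25.5, 35.0]
[587.0, 601.0, 609.0, 617.5, 651.0]
lid ((569.3126220703125, -253.6050262451172), 44.10912322998047) ((414.10614013671875, 201.57943725585938), (28.74779510498047, 29.9360294342041), 104.82886505126953)
lid side (358, 150, 28, 14) pred [[359.6, 152.0], [384.0, 159.2], [363.8, 160.5], [379.0, 150.8], [372.0, 149.1], [363.7, 162.8]]
```

The nest rims are all concentric: E's rims are 29 mm apart and its end is at 0.6175, as expected when seated. The lid disc is centred at (0.5693,−0.2536), against the jar at (0.570,−0.253), and sits at seated height. Handing in.

```bash
python3 -c "
from bench import finish_job; print(finish_job())"
```

```text
the job is handed in; nothing more can be done
None
```

I handed the job in at about 59 s of the 200 s limit: tins A, C, D and E are nested on the turntable (B was absent) and all four balls are in the upright jar with its lid fully on; my last camera measurements agree, but the hand-in returned no verdict.

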